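# Put a battery pack on charge: hook it under the hood, swing it down behind the keeper

## Robot

A 7-joint arm with a two-finger parallel gripper is mounted at the origin on a cart in front of the work surface, level with it; the furniture and walls round the work are solid. World frame = base frame: x ahead of the robot, y to its left, z up, the work surface at z = 0. Lengths are in m, angles in degrees, forces in N, time in s.
With the tool pointing down it reaches from about 0.4 to 0.925 m from the base axis. Payload 4.1 kg.
Tool frame: the origin (TCP) lies on the centre line of the jaws, within the pads' length; the fingertips stand 17 mm ahead of it and the grasp point (between the pads) lies 2 mm behind it; z points along the fingers, x is the direction in which the jaws open and shut, and the axes are right-handed (so a half turn about z gives the same grasp; the last joint's range is limited). The gripper opens to 85 mm and grips with 20 to 120 N. Pads are 22 mm wide; open, the fingers measure 114 mm over their backs; the gripper's body (76 mm by 85 mm) begins 54 mm behind the grasp point. The pads swing forward as they close: fully open they stand 13 mm farther back than shut.
Start: joints at [57.811, 22.827, 2.584, 88.041, -1.071, 69.15, -2.905], TCP at [0.29, -0.582, 0.248] pointing down, gripper open.
Joint ranges: [-161.44, 161.44], [-28.35, 127.94], [-78.24, 83.42], [0, 140.83], [-78.03, 258.03], [13.02, 114.36], [-168.23, 168.23]. Speed limits (degrees/s): [147.25, 147.25, 180, 180, 180, 180, 180].

## Interface

Orientations are given as a 3x3 rotation matrix whose columns are the frame's x, y, z axes.
In Python, from plant import ctrl gives the robot as it stands. The module is installed in compiled form; this text tells all that it offers.
- The arm moves only by the tool servo_tool, never from a script. Its argument "motion" is a list that holds one entry, the list of rows, each a list of 7 numbers: the opening, from 0 (shut) to 1 (fully open), then the shift along the tool's x, y, z in units of 0.3 m (1.0 is 0.3 m), then the turn, a rotation vector about the tool's x, y, z in units of 30 degrees (1.0 is 30 degrees). In form: [[[grip, x, y, z, ax, ay, az], ...]]. A call has 1 to 12 rows; each row is the pose to reach, as a shift and turn from the pose commanded when the call began, along the tool's axes at that moment; what a row does not reach only later rows make up. A row lasts 1/10 s, in which the tool goes at most 50 mm and 8.59 degrees, less where a joint would pass 70% of its speed; a pose out of reach is approached as far as the arm can. A call with a number of a shift or a turn outside -1 to 1 is refused whole. A call with a gripper value outside its range is refused whole. The fingers move at their own pace and stop on an object; "force" is the grip in N (left out, the last holds). Time passes only in rows, so rows that repeat a pose let the fingers close. It gives the time, the measured TCP pose, the force and the opening at its end, in the units of the state.
- ctrl.state(): the state, without advancing time (a new reading comes with each control period).
- ctrl.camera(name): name is "scene" or "top"; returns a dict with "img" (400x640x3 uint8, red, green, blue), "depth" (400x640 float32, m along the optical axis (not along the pixel's ray), 0 where there is no reading), "mtx" (3x3 intrinsics, pixels), "R" (3x3) and "t" (3): a world point X has camera coordinates R X + t. Camera axes: x right, y down, z forward; pixel columns grow to the right and rows downward; lengths in m; the calibration is good to about 2 mm. A picture is of the moment at which its call begins.
- ctrl.hand_in(): hands the job in, once; it reports no verdict.
Trained networks look in a picture, given as the dict that the camera call returned (one of the last four; its "shot" number tells which), for a name from the list of things; names that differ only in an ending like _2 or _b are one class to them, and where a whole thing is asked for, a point or a joint stands for the part that bears it (a point fixed in the world has none). Each returns a list of dicts, best first, with "conf" (0 to 1); they miss things now and then, are a little off and sometimes report something else, mostly with a low value. They report only what shows in the picture. A call takes as long as a camera call.
- ctrl.find_in(name, picture): "location" ([x, y, z] in m, in the coordinates of the camera as it stood for that picture, good to about 4 mm: the middle of the surface that is visible of it).
The state is a dict: "t": time; "q": joint angles; "qd": joint speeds; "tau": joint torques, N m; "eef_pos": TCP position; "tool_rot": TCP orientation; "ft_force": force on the tool from outside, world axes, zero at the start; "moment": the same for the moment, N m; "finger_gap": opening from 0.0 (shut) to 1.0 (fully open).
Only numpy, scipy, OpenCV 4.12 (cv2) and the standard library are available. Lean on these libraries where they do the work, as an engineer would, in place of code of your own. Each camera call takes 0.05 s, during which the arm holds its last target.

## Task

Put the orange battery pack on charge. First lift the red marker off the charger and lay it down flat beside, clear of charger and pack. Then hook the pack's tongue under the charger's hood with its rear end raised, push it forward against the sprung contacts, swing the rear end down past the steel keeper and let the contacts push the pack back until it is locked flat under the keeper, without forcing it and without disturbing the things standing behind.

Things in the scene. Friction and masses are not known exactly. Their poses are not given: they have to be found in the camera images.
- pack: Orange and black battery pack, about 200 g, flat on the unit beside the charger. Origin: centre of the body's underside; z up, -x to its tongue (nose, at first roughly towards the robot), +x to its rear. Body x -38..45, y -25..25, z 0..36 mm, orange above 11 mm. Grip it across its 50 mm width, high on the sides: the bay takes in the lowest 9 mm.
- pack_nose (a point): Middle of the lower edge of the pack's black tongue, at (-61, 0, 0) mm of the pack. The tongue: x -61..-38, y -22..22, z 0..7 mm, with three brass strips at its end.
- pack_rear (a point): Middle of the lower edge of the pack's black rear ledge, at (52, 0, 0) mm of the pack. The ledge: x 45..52, y -18..18, z 0..9 mm.
- bench_unit: Low grey two-drawer unit that carries everything, fixed, its drawers shut. Origin under its centre on the table; top flat, 75 mm above the table, 344 x 414 mm (x, y).
- charger: Grey charger with one dark-floored bay, screwed to the unit's top, 148 x 90 mm (x, y). Origin: on the unit's top under the bay's middle; z up, -x to the hood (near the robot), +x to the rear wall. Bay floor at z = 8 mm. Decks either side of the bay 17 mm high, hood and contact housing (x -84..-52.5) 25.6 mm, rear wall (x 52..64) 24 mm. Charger and pack swap sides at random.
- bay (a point): The point of the bay's floor where the origin of a fully seated pack lies, axes as the charger and as a seated pack. Side walls 27 mm to either side (2 mm clear of the pack), 9 mm high, bevelled outwards by 4 mm from 5 mm up. Rear wall at x = 52 mm, which a seated pack's ledge touches.
- hood (a point): Middle of the edge of the hood, on its underside: x = -52.5 mm of the bay, 12.5 mm above the floor. From there the underside slopes down to 8.5 mm at x = -66. The 7 mm tongue goes in under it with the pack tilted rear end up, at most about 0.3 rad when fully in. A wall at x = -68 mm is the solid stop, 7 mm beyond the nose of a seated pack.
- keeper (a point): Middle of the lower front edge of the fixed steel keeper on the rear wall: x = 48.5 mm of the bay, 10.5 mm above the floor; 36 mm wide, 5 mm high. It overhangs a seated pack's ledge by 3.5 mm: hold the pack 4 to 7 mm forward of its seat while the ledge goes down past it, then the contacts push it back underneath.
- contacts (a joint): Sprung brass contacts under the hood, 30 mm wide, below 6 mm: 0 = fully out (at x = -59 mm of the bay), growing as they are pushed towards the hood, 0.002 with a pack seated, 0.009 (m) at the solid stop. They push the pack to the rear with 4 N at 0 and 7.6 N at 0.009.
- marker: Red and white felt marker, 15 x 138 x 16 mm (x, y, z), 14 g, lying across the bay on the decks; flat-sided, does not roll. Origin: underside of its middle, z up, long axis y. Grip it across the barrel.
- ink_tin: Blue ink tin, 72 mm across, 74 mm high, at the back of the unit; origin under its centre. Leave it alone.
- glue: White glue bottle with orange nozzle, 52 mm across, 152 mm high, at the back of the unit; origin under its centre. Leave it alone.
- tape: Roll of black tape lying flat, 58 mm across, 19 mm high, at the back of the unit; origin under its centre. Leave it alone.

How it is judged:
By the outcome, as a careful person would: the job done as asked, in the order asked, and still so for the second after the job is handed in, with the robot touching nothing.
It also fails if it takes over 64 s, if anything falls off the work surface, if the arm or the gripper's body presses on something with over 40 N, if the wrist force passes 120 N, or if a joint passes its speed limit or range.

## Working session

There is one attempt and no reset: what is moved stays moved. The work goes in short steps, Python scripts to look and compute and a tool call to move; the robot and the scene stay as the last step left them, time stands still between calls to the robot, and variables do not carry over. Pictures are saved under pics/ and viewed, and the job is handed in when it is done.

Besides the shell and the picture viewer there is one more tool, called by a JSON object that holds its "method" and its "body". servo_tool: Moves the arm, as the interface text tells. Shifts and turns lie within -1 to 1; 1 stands for 0.3 m of shift or 30 degrees of turn. Its arguments: {"type":"object","properties":{"motion":{"type":"array"},"force":{"type":"number"}},"required":["motion"]}

```bash
mkdir -p pics; ls; cat > h.py <<'E'
from plant import ctrl
import numpy as np, cv2
def shot(name,fn=None):
    p=ctrl.camera(name)
    if fn: cv2.imwrite('pics/'+fn,p['img'][:,:,::-1])
    return p
def w(p,loc): return np.array(p['R']).T@(np.array(loc)-np.array(p['t']))
def cloud(p):
    d=p['depth'];v,u=np.mgrid[0:400,0:640];K=np.array(p['mtx'])
    c=np.stack([(u-K[0,2])/K[0,0]*d,(v-K[1,2])/K[1,1]*d,d],-1)
    return (c-np.array(p['t']))@np.array(p['R'])
E
python3 - <<'E'
from h import *
np.set_printoptions(precision=4,suppress=True)
for n in ['scene','top']:
    p=shot(n,n+'1.png'); np.savez('/tmp/'+n+'1.npz',**{k:np.array(v) for k,v in p.items()})
    print(n,p['R'],p['t'],p['mtx'])
    for o in ['pack','charger','marker','ink_tin','glue','tape','bench_unit']:
        print(o,[(round(f['conf'],2),w(p,f['location'])) for f in ctrl.find_in(o,p)[:2]])
print(ctrl.state())
E
```

```text
pics
scene [[ 0.4797 -0.8774 -0.0064]
 [-0.3463 -0.1827 -0.9202]
 [ 0.8062  0.4437 -0.3914]] [-0.4038  0.3028  0.395 ] [[399.3568   0.     319.4582]
 [  0.     399.3568 203.6938]
 [  0.       0.       1.    ]]
pack [(0.67, array([ 0.5842, -0.0675,  0.1085])), (0.39, array([ 0.7398, -0.2352,  0.087 ]))]
charger [(0.89, array([ 0.5569, -0.2536,  0.0941]))]
marker [(0.63, array([ 0.5872, -0.2554,  0.1037]))]
ink_tin [(0.62, array([ 0.7314, -0.0358,  0.1225]))]
glue [(0.62, array([ 0.7519, -0.1265,  0.1381])), (0.58, array([ 0.5545, -0.2507,  0.0949]))]
tape [(0.79, array([ 0.7428, -0.2335,  0.0903]))]
bench_unit [(0.7, array([ 0.5263, -0.1609,  0.0769]))]
top [[-0.0073 -1.      0.0011]
 [-0.9924  0.0071 -0.1232]
 [ 0.1232 -0.002  -0.9924]] [-0.0981  0.6579  0.8716] [[385.379    0.     312.5754]
 [  0.     385.379  200.3634]
 [  0.       0.       1.    ]]
pack [(0.89, array([ 0.6087, -0.0576,  0.1125]))]
charger [(0.87, array([ 0.5734, -0.2443,  0.0915]))]
marker [(0.67, array([ 0.5967, -0.2474,  0.1084]))]
ink_tin [(0.81, array([ 0.7483, -0.016 ,  0.1481])), (0.6, array([ 0.5968, -0.2466,  0.107 ]))]
glue [(0.66, array([ 0.759 , -0.1178,  0.1771]))]
tape [(0.96, array([ 0.754 , -0.2321,  0.0957])), (0.67, array([ 0.7555, -0.1141,  0.1765]))]
bench_unit [(0.75, array([ 0.6637, -0.118 ,  0.0751]))]
{'t': 0.8, 'q': array([57.8124, 22.8256,  2.5856, 88.0412, -1.0727, 69.1502, -2.9052]), 'qd': array([ 0.0309,  0.0274,  0.051 ,  0.0881, -0.049 , -0.0424, -0.0041]), 'tau': array([  0.0007, -47.4955,   1.3631, -25.4502,   0.0116,   0.001 ,
        -0.    ]), 'eef_pos': array([ 0.2902, -0.5816,  0.2484]), 'tool_rot': array([[ 0.4465, -0.8948,  0.0001],
       [-0.8948, -0.4465, -0.0001],
       [ 0.0001, -0.    , -1.    ]]), 'ft_force': array([-0.5012, -0.0599, -0.8707]), 'moment': array([ 0.0418, -0.0218, -0.0224]), 'finger_gap': 1.0006110084762223}
```

View images.

View pics/scene1.png

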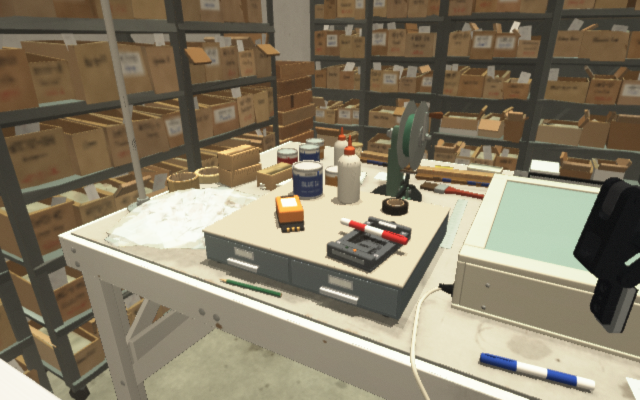

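View pics/top1.png

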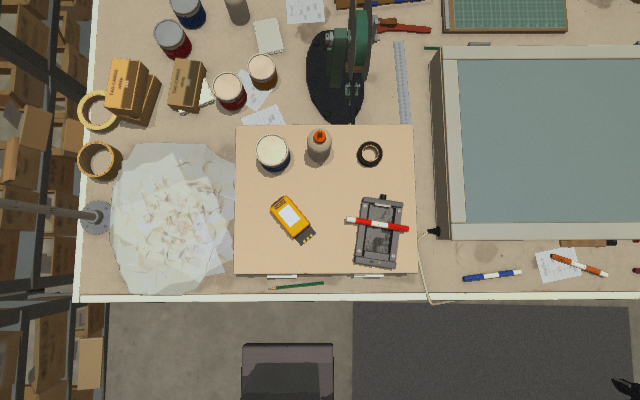

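```bash
python3 - <<'E'
from h import *
np.set_printoptions(precision=4,suppress=True,linewidth=150)
P=np.load('/tmp/top1.npz'); C=cloud(P)
d=P['img'][180:280,250:430,::-1]; cv2.imwrite('pics/z1.png',cv2.resize(d,None,fx=4.4,fy=4.4,interpolation=cv2.INTER_CUBIC))
Z=C[:,:,2]
h=np.clip((Z[180:280,250:430]-0.07)*5000,0,255).astype(np.uint8); cv2.imwrite('pics/z2.png',cv2.resize(h,None,fx=4.4,fy=4.4,interpolation=cv2.INTER_NEAREST))
reg=C[180:275,240:415].reshape(-1,3); print('unit top z',np.median(reg[:,2]), np.percentile(reg[:,2],[5,25,75,95]))
def fit(m,name):
    pts=C[m]; 
    r=cv2.minAreaRect((pts[:,:2]*1000).astype(np.float32)); print(name,m.sum(),r,np.median(pts[:,2]),pts.mean(0))
Y,X=C[:,:,1],C[:,:,0]
m=(Z>0.0835)&(Z<0.2)&(X>0.45)&(X<0.69)
k=cv2.connectedComponents(m.astype(np.uint8)); 
for i in range(1,k[0]):
    if (k[1]==i).sum()>50: fit(k[1]==i,i)
img=P['img'].astype(int)
o=m&(img[:,:,0]>180)&(img[:,:,2]<80)&(img[:,:,1]>100); fit(o,'orange')
hm=m&(Z>0.100)&(Y<-0.15); fit(hm,'marker?')
E
```

```text
unit top z 0.07660997923768018 [0.0735 0.0753 0.0799 0.1097]
1 11894 ((616.8890991210938, -611.3011474609375), (424.7362060546875, 147.05389404296875), 89.74291229248047) 0.11003354551821684 [ 0.6222 -0.6059  0.1105]
2 2584 ((579.1241455078125, -246.1668701171875), (165.12274169921875, 129.3722686767578), 10.46814250946045) 0.09399832578191791 [ 0.5791 -0.2462  0.0948]
3 925 ((612.7447509765625, -53.1153564453125), (100.53705596923828, 49.92192840576172), 39.64139175415039) 0.11174521292722615 [ 0.6132 -0.0525  0.1102]
4 299 ((624.1250610351562, 419.3673095703125), (11.350785255432129, 17.613489151000977), 88.17146301269531) 0.1478958524003004 [0.6232 0.4177 0.1466]
orange 483 ((564.3597412109375, -121.7947998046875), (261.4920349121094, 64.14313507080078), 54.01288986206055) 0.11175546253578629 [ 0.6102 -0.0559  0.1114]
marker? 12560 ((610.6295166015625, -502.8826904296875), (175.47117614746094, 652.8413696289062), 5.452548980712891) 0.10983221914835062 [ 0.6184 -0.5844  0.1103]
```

View pics/z1.png

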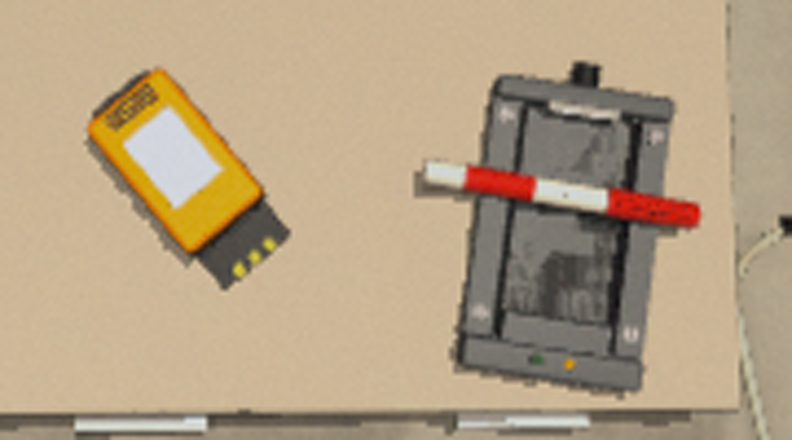

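View pics/z2.png

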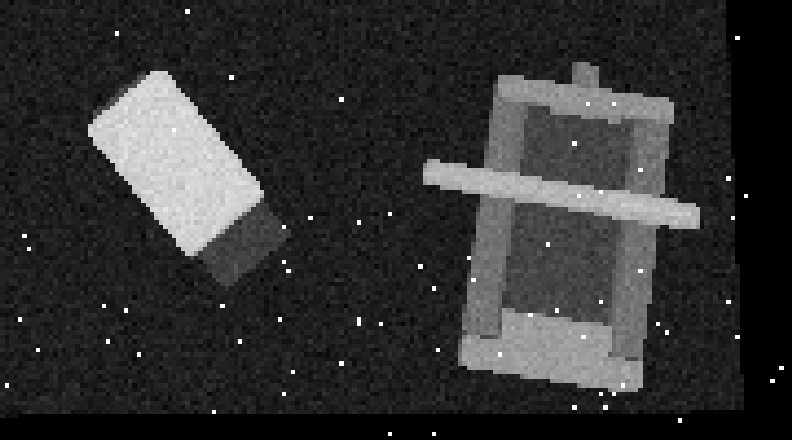

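```bash
cat > fit.py <<'E'
from h import *
from scipy.optimize import differential_evolution as DE
ZT=0.075
def charger_h(x,y):
    z=np.zeros_like(x); ay=abs(y)
    ins=(x>-84)&(x<64)&(ay<45); z[ins]=17
    z[ins&(ay<27)]=8
    z[ins&(x<-68)]=25.6; z[ins&(x<-52.5)&(ay<27)]=25.6
    z[ins&(x>52)]=24
    return z
def pack_h(x,y):
    z=np.zeros_like(x); ay=abs(y)
    z[(x>-61)&(x<=-38)&(ay<22)]=7
    z[(x>-38)&(x<45)&(ay<25)]=36
    z[(x>=45)&(x<52)&(ay<18)]=9
    return z
def marker_h(x,y):
    z=np.zeros_like(x); z[(abs(x)<7.5)&(abs(y)<69)]=16; return z
def fit(C,fn,x0,y0,yaw0,rad,mask=None,dz=0,r=0.02,ry=15,ztol=4):
    pts=C.reshape(-1,3)
    s=(np.hypot(pts[:,0]-x0,pts[:,1]-y0)<rad)&(pts[:,2]>0.06)&(pts[:,2]<0.14)
    if mask is not None: s&=mask.ravel()
    p=pts[s]
    def cost(v):
        c,sn=np.cos(np.radians(v[2])),np.sin(np.radians(v[2])); dx=(p[:,0]-v[0])*1e3;dy=(p[:,1]-v[1])*1e3
        h=fn(c*dx+sn*dy,-sn*dx+c*dy)+dz
        e=(p[:,2]-ZT)*1e3-h-v[3]
        return np.minimum(abs(e),8).mean()
    R=DE(cost,[(x0-r,x0+r),(y0-r,y0+r),(yaw0-ry,yaw0+ry),(-3,3)],seed=1,tol=1e-6,popsize=20,maxiter=150)
    return R.x,R.fun,len(p)
E
python3 - <<'E'
from fit import *
np.set_printoptions(precision=4,suppress=True,linewidth=150)
for n in ['top1','scene1']:
    P=np.load('/tmp/%s.npz'%n); C=cloud(P); Z=C[:,:,2]; img=P['img'].astype(int)
    red=(img[:,:,0]>130)&(img[:,:,1]<80)
    print(n)
    mk=cv2.dilate(((Z>0.1035)|red).astype(np.uint8),np.ones((3,3)))>0
    # marker mask for charger: exclude strip region of high points away from hood
    print('charger',fit(C,charger_h,0.565,-0.247,-8,0.11,mask=None))
    print('pack',fit(C,pack_h,0.61,-0.055,35,0.085))
E
```

```text
top1
charger (array([ 0.585 , -0.249 , -8.9784,  0.8863]), np.float64(1.9782384800829789), 6428)
pack (array([ 0.6122, -0.0535, 39.2457,  0.964 ]), np.float64(1.254220106678081), 4423)
scene1
charger (array([ 0.585 , -0.2475, -7.7197,  0.1387]), np.float64(3.2359282749075318), 6208)
pack (array([ 0.614 , -0.0532, 39.7961,  0.4272]), np.float64(1.6083479305373019), 2456)
```

```bash
cat >> fit.py <<'E'
def fit_cm(C,x0=.585,y0=-.248,rad=.12):
    pts=C.reshape(-1,3); s=(np.hypot(pts[:,0]-x0,pts[:,1]-y0)<rad)&(pts[:,2]>0.06)&(pts[:,2]<0.14); p=pts[s]
    def loc(v):
        c,sn=np.cos(np.radians(v[2])),np.sin(np.radians(v[2])); dx=(p[:,0]-v[0])*1e3;dy=(p[:,1]-v[1])*1e3
        return c*dx+sn*dy,-sn*dx+c*dy
    def cost(v):
        h=charger_h(*loc(v[:3])); m=marker_h(*loc(v[4:7])); h=np.where(m>0,33,h)
        return np.minimum(abs((p[:,2]-ZT)*1e3-h-v[3]),8).mean()
    R=DE(cost,[(x0-.02,x0+.02),(y0-.02,y0+.02),(-18,2),(-3,3),(.57,.62),(-.27,-.22),(-20,10)],seed=1,tol=1e-7,popsize=20,maxiter=300)
    return R.x,R.fun,len(p)
E
python3 - <<'E'
from fit import *
np.set_printoptions(precision=4,suppress=True,linewidth=150)
for n in ['top1','scene1']:
    P=np.load('/tmp/%s.npz'%n); C=cloud(P)
    print(n,fit_cm(C))
E
```

```text
top1 (array([  0.5885,  -0.2496,  -9.0423,   0.781 ,   0.598 ,  -0.2452, -10.3548]), np.float64(1.5016955652387882), 7742)
scene1 (array([ 0.5903, -0.2487, -8.16  ,  0.1357,  0.5983, -0.2429, -9.8306]), np.float64(2.9045112178795733), 6567)
```

```bash
cat >> h.py <<'E'
from scipy.spatial.transform import Rotation as Ro
def Rt(a,pitch=0):
    a=np.radians(a); c,s=np.cos(a),np.sin(a); return np.array([[c,s,0],[s,-c,0],[0,0,-1.]])
def go(pos,R):
    s=ctrl.state(); R0=np.array(s['tool_rot']); d=R0.T@(np.array(pos)-s['eef_pos'])/0.3
    r=Ro.from_matrix(R0.T@R).as_rotvec(degrees=True)/30
    print('shift',d.round(4),'turn',r.round(4),'| t',round(s['t'],2),'pos',np.round(s['eef_pos'],4),'F',np.round(s['ft_force'],2),'gap',round(s['finger_gap'],3))
E
python3 -c "
from h import *
go([.598,-.245,.20],Rt(-10.2))"
```

```text
shift [-0.5461 -1.419   0.1611] turn [ 1.0000e-04 -2.0000e-04 -1.7761e+00] | t 0.8 pos [ 0.2902 -0.5816  0.2484] F [-0.5  -0.06 -0.87] gap 1.001
```

{"method": "servo_tool", "body": {"motion": [[[0.6, -0.38, -0.98, 0, 0, 0, -0.95], [0.6, -0.38, -0.98, 0, 0, 0, -0.95], [0.6, -0.38, -0.98, 0, 0, 0, -0.95], [0.6, -0.38, -0.98, 0, 0, 0, -0.95], [0.6, -0.38, -0.98, 0, 0, 0, -0.95], [0.6, -0.38, -0.98, 0, 0, 0, -0.95], [0.6, -0.38, -0.98, 0, 0, 0, -0.95]]], "force": 30}}

```text
t: 1.5
eef_pos: [0.5073, -0.3415, 0.2486]
tool_rot: [[0.825, -0.565, 0.003], [-0.565, -0.825, 0.003], [0.001, -0.005, -1.0]]
ft_force: [0.3, -0.5, 0.2]
finger_gap: 0.602
```

```bash
python3 -c "
from h import *
go([.598,-.245,.16],Rt(-10.2))"
```

```text
shift [ 0.0671 -0.4349  0.2975] turn [-0.0083 -0.0034 -0.8076] | t 1.5 pos [ 0.5073 -0.3415  0.2486] F [ 0.3  -0.51  0.2 ] gap 0.602
```

{"method": "servo_tool", "body": {"motion": [[[0.6, 0.067, -0.435, 0.2975, 0, 0, -0.807], [0.6, 0.067, -0.435, 0.2975, 0, 0, -0.807], [0.6, 0.067, -0.435, 0.2975, 0, 0, -0.807], [0.6, 0.067, -0.435, 0.2975, 0, 0, -0.807], [0.6, 0.067, -0.435, 0.2975, 0, 0, -0.807]]]}}

```text
t: 2.0
eef_pos: [0.5939, -0.2508, 0.1574]
tool_rot: [[0.983, -0.184, -0.002], [-0.184, -0.983, 0.002], [-0.003, -0.001, -1.0]]
ft_force: [-0.5, -0.5, 0.9]
finger_gap: 0.602
```

```bash
python3 -c "
from h import *
go([.598,-.245,.106],Rt(-10.2))"
```

```text
shift [ 0.0104 -0.0214  0.1714] turn [-0.0026  0.0051 -0.0134] | t 2.0 pos [ 0.5939 -0.2508  0.1574] F [-0.49 -0.55  0.87] gap 0.602
```

{"method": "servo_tool", "body": {"motion": [[[0.6, 0, 0, 0.1, 0, 0, 0], [0.6, 0, 0, 0.1, 0, 0, 0]]]}}

```text
t: 2.2
eef_pos: [0.5903, -0.2551, 0.1268]
tool_rot: [[0.982, -0.19, -0.006], [-0.19, -0.982, 0.0], [-0.006, 0.001, -1.0]]
ft_force: [-1.6, 0.8, -0.5]
finger_gap: 0.599
```

```bash
python3 -c "
from h import *
go([.598,-.245,.106],Rt(-10.2))"
```

```text
shift [ 0.0192 -0.0379  0.0691] turn [ 0.0021  0.0114 -0.026 ] | t 2.2 pos [ 0.5903 -0.2551  0.1268] F [-1.59  0.82 -0.48] gap 0.599
```

{"method": "servo_tool", "body": {"motion": [[[0.6, 0.019, -0.038, 0, 0, 0.011, -0.026], [0.6, 0.019, -0.038, 0.0, 0, 0.011, -0.026], [0.6, 0.019, -0.038, 0.0, 0, 0.011, -0.026]]]}}

```text
t: 2.5
eef_pos: [0.6025, -0.2427, 0.1308]
tool_rot: [[0.985, -0.173, 0.008], [-0.173, -0.985, -0.002], [0.009, 0.001, -1.0]]
ft_force: [0.5, -0.2, 0.3]
finger_gap: 0.599
```

```bash
python3 -c "
from h import *
go([.598,-.245,.106],Rt(-10.2))
p=shot('scene','s2.png');p=shot('top','t2.png')
go([.598,-.245,.106],Rt(-10.2))
"
```

```text
shift [-0.0143  0.0102  0.0827] turn [ 0.001  -0.0164  0.0083] | t 2.5 pos [ 0.6025 -0.2427  0.1308] F [ 0.47 -0.2   0.25] gap 0.599
shift [-0.0123  0.008   0.0807] turn [ 0.0015 -0.0143  0.0067] | t 2.6 pos [ 0.6019 -0.2432  0.1302] F [ 0.72 -0.08 -1.13] gap 0.6
```

View pics/s2.png

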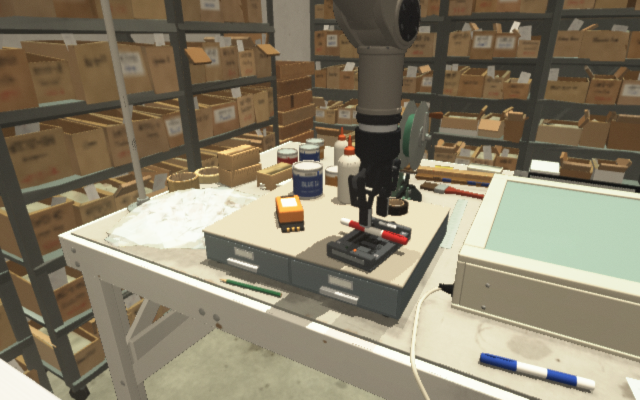

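{"method": "servo_tool", "body": {"motion": [[[0.6, -0.01, 0.008, 0.03, 0, -0.012, 0.005], [0.6, -0.01, 0.008, 0.05, 0, -0.012, 0.005], [0.6, -0.01, 0.008, 0.07, 0, -0.012, 0.005], [0.6, -0.01, 0.008, 0.077, 0, -0.012, 0.005], [0.6, -0.01, 0.008, 0.077, 0, -0.012, 0.005]]]}}

```text
t: 3.1
eef_pos: [0.5978, -0.2445, 0.1052]
tool_rot: [[0.984, -0.176, -0.002], [-0.176, -0.984, 0.001], [-0.002, -0.0, -1.0]]
ft_force: [0.5, -0.3, -0.7]
finger_gap: 0.596
```

```bash
python3 -c "
from h import *
go([.598,-.245,.106],Rt(-10.2))
"
```

```text
shift [ 0.001   0.0014 -0.0028] turn [-0.0004  0.0034  0.0022] | t 3.1 pos [ 0.5978 -0.2445  0.1052] F [ 0.45 -0.34 -0.68] gap 0.596
```

{"method": "servo_tool", "body": {"motion": [[[0.0, 0, 0, 0, 0, 0, 0], [0.0, 0, 0, 0, 0, 0, 0], [0.0, 0, 0, 0, 0, 0, 0], [0.0, 0, 0, 0, 0, 0, 0], [0.0, 0, 0, 0, 0, 0, 0], [0.0, 0, 0, 0, 0, 0, 0]]], "force": 25}}

```text
t: 3.7
eef_pos: [0.5985, -0.2448, 0.1064]
tool_rot: [[0.984, -0.176, 0.0], [-0.176, -0.984, -0.0], [0.0, 0.0, -1.0]]
ft_force: [0.4, -0.1, 2.2]
finger_gap: 0.135
```

```bash
python3 -c "
from h import *
go([.598,-.245,.106],Rt(-10.2)); print(ctrl.state()['q'])
"
```

```text
shift [-0.0015  0.0009  0.0013] turn [ 0.0005 -0.0007  0.0019] | t 3.7 pos [ 0.5985 -0.2448  0.1064] F [ 0.37 -0.13  2.17] gap 0.135
[ 30.01076051  30.55111081 -15.77928809  96.04936886   9.76378194
  54.72577978   0.51879779]
```

{"method": "servo_tool", "body": {"motion": [[[0.0, 0, 0, -0.05, 0, 0, 0], [0.0, 0, 0, -0.13, 0, 0, 0], [0.0, 0, 0, -0.2, 0, 0, 0], [0.0, 0, 0, -0.24, 0, 0, 0], [0.0, 0, 0, -0.24, 0, 0, 0]]]}}

```text
t: 4.2
eef_pos: [0.5995, -0.2451, 0.1806]
tool_rot: [[0.984, -0.176, 0.004], [-0.176, -0.984, -0.002], [0.004, 0.001, -1.0]]
ft_force: [-0.1, -0.4, 1.0]
finger_gap: 0.139
```

```bash
python3 -c "
from h import *
p=shot('scene','s3.png')
cv2.imwrite('pics/s3z.png',cv2.resize(p['img'][140:300,200:460,::-1],None,fx=3,fy=3,interpolation=2))
go([.60,-.148,.16],Rt(-98.8)); print(ctrl.state()['q'])
"
```

```text
shift [-0.0522 -0.3185  0.0627] turn [-9.0000e-04 -2.5000e-03  2.9553e+00] | t 4.25 pos [ 0.5986 -0.2448  0.1789] F [-1.51 -0.87 -0.8 ] gap 0.139
[ 30.56125123  26.28164309 -16.46503636  92.60064084   8.17946655
  62.23238237   1.75455072]
```

View pics/s3z.png

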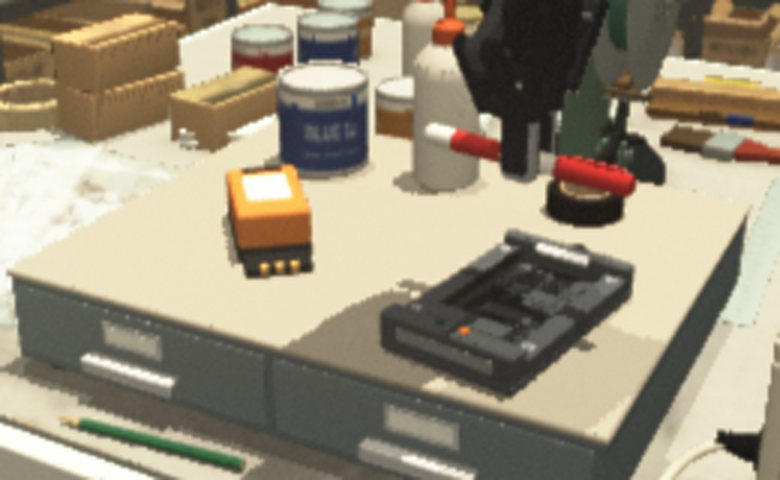

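{"method": "servo_tool", "body": {"motion": [[[0.0, -0.05, -0.32, 0, 0, 0, 0.99], [0.0, -0.05, -0.32, 0, 0, 0, 0.99], [0.0, -0.05, -0.32, 0, 0, 0, 0.99], [0.0, -0.05, -0.32, 0, 0, 0, 0.99]]]}}

```text
t: 4.65
eef_pos: [0.5996, -0.1446, 0.1765]
tool_rot: [[0.768, -0.64, -0.003], [-0.64, -0.768, 0.001], [-0.003, 0.001, -1.0]]
ft_force: [-0.7, -1.3, -0.7]
finger_gap: 0.133
```

{"method": "servo_tool", "body": {"motion": [[[0.0, 0, 0, 0, 0, 0, 0.98], [0.0, 0, 0, 0, 0, 0, 0.98], [0.0, 0, 0, 0, 0, 0, 0.98], [0.0, 0, 0, 0, 0, 0, 0.98]]]}}

```text
t: 5.05
eef_pos: [0.5992, -0.1474, 0.1763]
tool_rot: [[0.351, -0.936, -0.004], [-0.936, -0.351, 0.0], [-0.002, 0.003, -1.0]]
ft_force: [-0.5, -0.2, -0.5]
finger_gap: 0.136
```

{"method": "servo_tool", "body": {"motion": [[[0.0, 0, 0, 0.05, 0, 0, 0.98], [0.0, 0, 0, 0.1, 0, 0, 0.98], [0.0, 0, 0, 0.1, 0, 0, 0.98], [0.0, 0, 0, 0.1, 0, 0, 0.98], [0.0, 0, 0, 0.1, 0, 0, 0.98], [0.0, 0, 0, 0.1, 0, 0, 0.98]]]}}

```text
t: 5.65
eef_pos: [0.5997, -0.1474, 0.147]
tool_rot: [[-0.149, -0.989, -0.002], [-0.989, 0.149, 0.0], [0.0, 0.002, -1.0]]
ft_force: [0.5, -0.7, 0.8]
finger_gap: 0.137
```

```bash
python3 -c "
from h import *
go([.60,-.148,.090],Rt(-98.8)); print(ctrl.state()['q'])
"
```

```text
shift [ 0.0018 -0.0018  0.19  ] turn [ 0.0044 -0.0003  0.0083] | t 5.65 pos [ 0.5997 -0.1474  0.147 ] F [ 0.45 -0.71  0.81] gap 0.137
[ 10.34426101  24.76904111  -0.66897116  98.72650057   0.34923941
  56.63764343 -89.00589889]
```

{"method": "servo_tool", "body": {"motion": [[[0.0, 0, 0, 0.06, 0, 0, 0], [0.0, 0, 0, 0.12, 0, 0, 0], [0.0, 0, 0, 0.16, 0, 0, 0], [0.0, 0, 0, 0.175, 0, 0, 0], [0.0, 0, 0, 0.175, 0, 0, 0], [0.0, 0, 0, 0.175, 0, 0, 0]]]}}

```text
t: 6.25
eef_pos: [0.6008, -0.1477, 0.096]
tool_rot: [[-0.15, -0.989, 0.001], [-0.989, 0.15, -0.0], [0.0, -0.001, -1.0]]
ft_force: [-0.3, 0.0, -0.5]
finger_gap: 0.133
```

```bash
python3 -c "
from h import *
go([.60,-.148,.0935],Rt(-98.8))
"
```

```text
shift [0.0014 0.0026 0.0085] turn [-0.0012 -0.0002  0.0055] | t 6.25 pos [ 0.6008 -0.1477  0.096 ] F [-0.31  0.01 -0.53] gap 0.133
```

Down 2.5 mm more, then open to ~0.35.

{"method": "servo_tool", "body": {"motion": [[[0.0, 0, 0, 0.009, 0, 0, 0], [0.0, 0, 0, 0.009, 0, 0, 0], [0.0, 0, 0, 0.009, 0, 0, 0], [0.3, 0, 0, 0.009, 0, 0, 0], [0.35, 0, 0, 0.009, 0, 0, 0], [0.35, 0, 0, 0.009, 0, 0, 0]]]}}

```text
t: 6.85
eef_pos: [0.6004, -0.1476, 0.0929]
tool_rot: [[-0.15, -0.989, -0.0], [-0.989, 0.15, -0.0], [0.0, 0.0, -1.0]]
ft_force: [0.1, 0.8, -0.5]
finger_gap: 0.351
```

{"method": "servo_tool", "body": {"motion": [[[0.4, 0, 0, -0.05, 0, 0, 0], [0.4, 0, 0, -0.15, 0, 0, 0], [0.9, 0, 0, -0.3, 0, 0, 0], [0.9, 0, 0, -0.35, 0, 0, 0], [0.9, 0, 0, -0.35, 0, 0, 0]]]}}

```text
t: 7.35
eef_pos: [0.6027, -0.1481, 0.2022]
tool_rot: [[-0.15, -0.989, 0.007], [-0.989, 0.15, -0.002], [0.0, -0.007, -1.0]]
ft_force: [0.4, -0.3, -0.1]
finger_gap: 0.893
```

```bash
python3 - <<'E'
from fit import *
np.set_printoptions(precision=4,suppress=True,linewidth=150)
for n in ['top','scene']:
    p=shot(n); np.savez('/tmp/%s4.npz'%n,**{k:np.array(v) for k,v in p.items()})
    c=p['img'][180:280,250:430] if n=='top' else p['img'][140:300,200:460]
    cv2.imwrite('pics/%s4.png'%n,cv2.resize(c[:,:,::-1],None,fx=3,fy=3,interpolation=2))
    C=cloud(p)
    print('charger',fit(C,charger_h,0.589,-0.249,-9,0.115,ry=8,r=.01))
    print('pack',fit(C,pack_h,0.612,-0.0535,39,0.085,ry=8,r=.01))
    print('marker',fit(C,marker_h,0.60,-0.148,81,0.08,ry=15,r=.01))
go([.6122,-.0535,.2],Rt(129.5-180))
E
```

```text
charger (array([ 0.5881, -0.2508, -8.4431,  0.9337]), np.float64(1.2187918367922619), 1627)
pack (array([ 0.6122, -0.0536, 39.3189,  0.9659]), np.float64(1.275862621011004), 3450)
marker (array([ 0.5996, -0.1447, 72.2012,  3.    ]), np.float64(5.458823240911243), 366)
charger (array([ 0.5911, -0.2487, -9.7973,  0.2423]), np.float64(2.619549794152119), 6325)
pack (array([ 0.6132, -0.054 , 39.3723,  0.393 ]), np.float64(1.634115353359496), 2365)
marker (array([ 0.6071, -0.1452, 82.0045,  0.4427]), np.float64(3.4746272331131305), 2418)
shift [-0.3158  0.0068 -0.0075] turn [ 0.0013  0.0004 -1.6046] | t 7.45 pos [ 0.6    -0.1475  0.1977] F [-0.89  0.12 -0.88] gap 0.898
```

View pics/scene4.png

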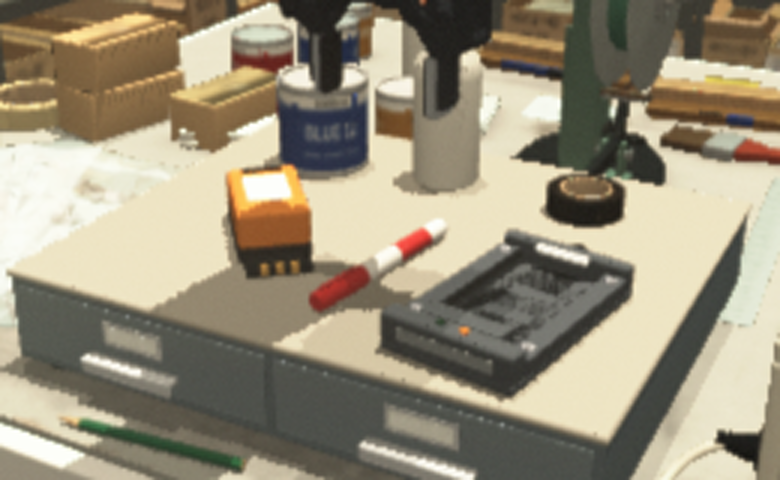

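View pics/top4.png

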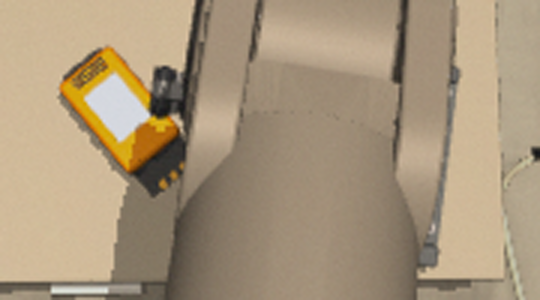

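{"method": "servo_tool", "body": {"motion": [[[1.0, -0.3, 0.0, -0.02, 0, 0, -0.9], [1.0, -0.3, 0.0, -0.02, 0, 0, -0.9], [1.0, -0.3, 0.0, -0.02, 0, 0, -0.9], [1.0, -0.3, 0.0, -0.02, 0, 0, -0.9]]]}}

```text
t: 7.85
eef_pos: [0.6128, -0.0567, 0.2017]
tool_rot: [[0.319, -0.948, -0.004], [-0.948, -0.319, 0.001], [-0.002, 0.004, -1.0]]
ft_force: [-0.4, -0.6, 0.2]
finger_gap: 1.005
```

{"method": "servo_tool", "body": {"motion": [[[1.0, 0, 0, 0.05, 0, 0, -0.7], [1.0, 0, 0, 0.1, 0, 0, -0.7], [1.0, 0, 0, 0.15, 0, 0, -0.7], [1.0, 0, 0, 0.15, 0, 0, -0.7], [1.0, 0, 0, 0.15, 0, 0, -0.7], [1.0, 0, 0, 0.15, 0, 0, -0.7]]]}}

```text
t: 8.45
eef_pos: [0.6141, -0.0593, 0.1592]
tool_rot: [[0.632, -0.775, 0.0], [-0.775, -0.632, -0.0], [0.0, 0.0, -1.0]]
ft_force: [-0.4, 0.3, -0.0]
finger_gap: 1.002
```

```bash
python3 -c "
from h import *
go([.6147,-.052,.107],Rt(-50.7)); print(ctrl.state()['q'])
"
```

```text
shift [-0.0178 -0.0169  0.174 ] turn [ 0.0002 -0.0009 -0.0035] | t 8.45 pos [ 0.6141 -0.0593  0.1592] F [-0.38  0.33 -0.04] gap 1.002
[ 10.06802804  24.19319805 -11.13985631  98.06511401   5.37362029
  58.24700549 -53.75189075]
```

{"method": "servo_tool", "body": {"motion": [[[1.0, -0.018, -0.017, 0.0, 0, 0, 0], [1.0, -0.018, -0.017, 0.06, 0, 0, 0], [1.0, -0.018, -0.017, 0.12, 0, 0, 0], [1.0, -0.018, -0.017, 0.174, 0, 0, 0], [1.0, -0.018, -0.017, 0.174, 0, 0, 0], [1.0, -0.018, -0.017, 0.174, 0, 0, 0]]]}}

```text
t: 9.05
eef_pos: [0.6147, -0.0507, 0.1072]
tool_rot: [[0.634, -0.773, 0.0], [-0.773, -0.634, 0.0], [0.0, -0.0, -1.0]]
ft_force: [0.4, 0.1, 0.5]
finger_gap: 1.0
```

```bash
python3 -c "
from h import *
go([.6147,-.052,.107],Rt(-50.7)); p=shot('scene')
cv2.imwrite('pics/s5z.png',cv2.resize(p['img'][140:300,200:460,::-1],None,fx=3,fy=3,interpolation=2))
"
```

```text
shift [0.0034 0.0029 0.0005] turn [-0.0004 -0.0001  0.0021] | t 9.05 pos [ 0.6147 -0.0507  0.1072] F [0.38 0.08 0.52] gap 1.0
```

View pics/s5z.png

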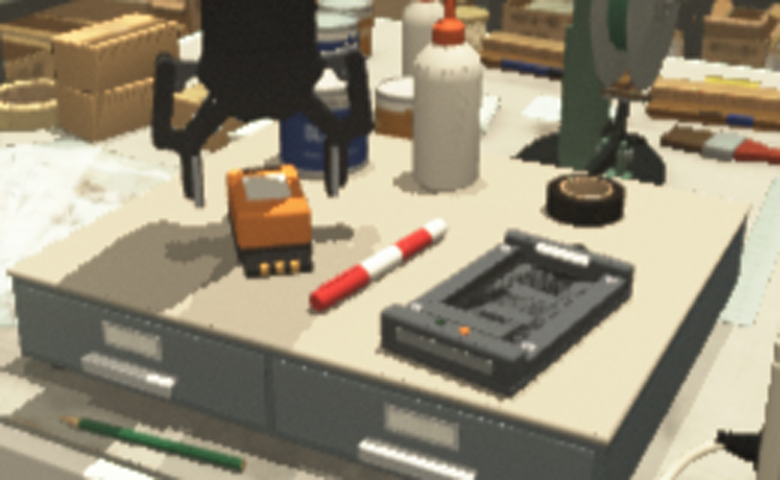

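{"method": "servo_tool", "body": {"motion": [[[1.0, 0.002, 0.002, 0.01, 0, 0, 0], [0.5, 0.002, 0.002, 0.01, 0, 0, 0], [0.3, 0.002, 0.002, 0.01, 0, 0, 0], [0.3, 0.002, 0.002, 0.01, 0, 0, 0], [0.3, 0.002, 0.002, 0.01, 0, 0, 0], [0.3, 0.002, 0.002, 0.01, 0, 0, 0], [0.3, 0.002, 0.002, 0.01, 0, 0, 0]]], "force": 60}}

```text
t: 9.8
eef_pos: [0.6148, -0.0522, 0.1042]
tool_rot: [[0.634, -0.773, 0.001], [-0.773, -0.634, -0.0], [0.001, -0.001, -1.0]]
ft_force: [-1.0, -0.5, 5.1]
finger_gap: 0.574
```

```bash
python3 -c "
from fit import *
np.set_printoptions(precision=4,suppress=True,linewidth=150)
p=shot('scene')
cv2.imwrite('pics/s6z.png',cv2.resize(p['img'][140:300,200:460,::-1],None,fx=3,fy=3,interpolation=2))
print('pack',fit(cloud(p),pack_h,0.612,-0.0535,39,0.085,ry=8,r=.01))
q=shot('top'); C=cloud(q); cv2.imwrite('pics/t6z.png',cv2.resize(q['img'][180:280,250:430,::-1],None,fx=3,fy=3,interpolation=2))
np.savez('/tmp/top6.npz',**{k:np.array(v) for k,v in q.items()})
print('charger',fit(C,charger_h,0.589,-0.249,-9,0.115,ry=8,r=.01))
go([.6147,-.052,.107],Rt(-50.7))
"
```

```text
pack (array([ 0.6152, -0.054 , 37.5363,  0.4453]), np.float64(2.3721337528137605), 2579)
charger (array([ 0.5886, -0.2494, -8.9112,  0.9465]), np.float64(1.628228005215368), 7406)
shift [-0.0007  0.0002 -0.0093] turn [-0.0011 -0.0015  0.0018] | t 9.9 pos [ 0.6149 -0.0521  0.1042] F [-0.3  -0.51  5.87] gap 0.571
```

View pics/s6z.png

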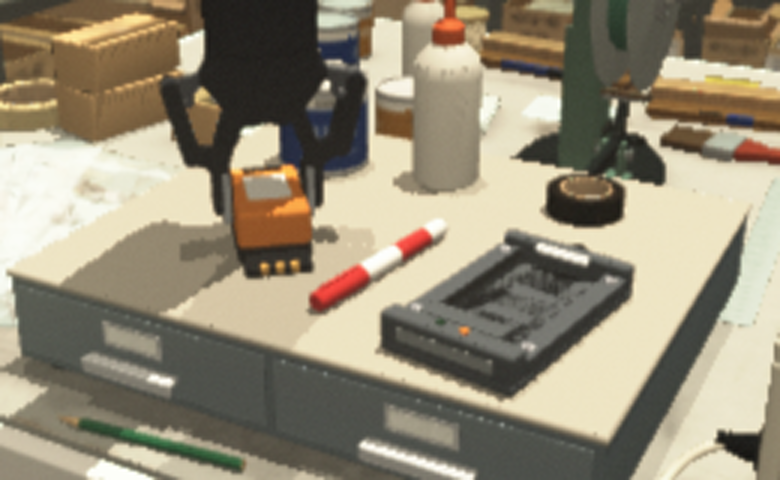

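View pics/t6z.png

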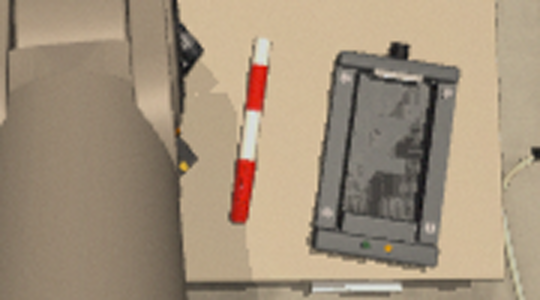

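```bash
cat >> h.py <<'E'
BAY=np.array([.5887,-.2494,.083]); YAW=-8.9; PT=np.array([3.,0,29.2])
B=np.array([[0,-1,0],[-1,0,0],[0,0,-1.]])
def plan(xn,zn,th,dy=0,**k):
    Rb=Ro.from_euler('z',YAW,degrees=True).as_matrix(); Rp=Ro.from_euler('y',-th).as_matrix()
    p=np.array([xn,dy,zn])+Rp@(PT-np.array([-61,0,0]))
    return BAY+Rb@p/1000, Rb@Rp@B
def where():
    s=ctrl.state(); Rb=Ro.from_euler('z',YAW,degrees=True).as_matrix()
    Rp=Rb.T@np.array(s['tool_rot'])@B.T
    n=Rb.T@(s['eef_pos']-BAY)*1000-Rp@(PT-np.array([-61,0,0]))
    e=Ro.from_matrix(Rp).as_euler('ZYX',degrees=True)
    print('nose(mm)',n.round(1),'yaw %.2f tilt %.3f roll %.2f'%(e[0],-np.radians(e[1]),e[2]),'F bay',(Rb.T@s['ft_force']).round(2),'M',np.round(s['moment'],2),'t',round(s['t'],2),'gap',round(s['finger_gap'],3))
E
python3 -c "
from h import *
where(); P,R=plan(-40,60,.25);print(P); go(P,R)"
```

```text
nose(mm) [-47.2 151.2  -8. ] yaw 48.25 tilt 0.001 roll -0.04 F bay [-0.22 -0.55  5.87] M [-0.08  0.02 -0.04] t 9.9 gap 0.571
[ 0.60330817 -0.25168758  0.1871261 ]
shift [ 0.4901  0.4515 -0.2763] turn [0.4471 0.2001 1.6   ] | t 9.9 pos [ 0.6149 -0.0521  0.1042] F [-0.3  -0.51  5.87] gap 0.571
```

{"method": "servo_tool", "body": {"motion": [[[0.3, 0, 0, -0.05, 0, 0, 0], [0.3, 0, 0, -0.15, 0, 0, 0], [0.3, 0, 0, -0.25, 0, 0, 0], [0.3, 0, 0, -0.3, 0, 0, 0], [0.3, 0, 0, -0.3, 0, 0, 0]]]}}

```text
t: 10.4
eef_pos: [0.6155, -0.0519, 0.1958]
tool_rot: [[0.634, -0.773, 0.004], [-0.773, -0.634, -0.0], [0.002, -0.003, -1.0]]
ft_force: [0.3, -0.1, -3.6]
finger_gap: 0.571
```

```bash
python3 -c "
from h import *
where(); P,R=plan(-40,60,.25);print(P); go(P,R)"
```

```text
nose(mm) [-46.6 151.5  83.4] yaw 48.26 tilt 0.003 roll -0.14 F bay [ 0.31 -0.08 -3.57] M [0.05 0.01 0.  ] t 10.4 gap 0.571
[ 0.60330817 -0.25168758  0.1871261 ]
shift [0.4891 0.4538 0.0289] turn [0.4421 0.1988 1.6003] | t 10.4 pos [ 0.6155 -0.0519  0.1958] F [ 0.3  -0.13 -3.57] gap 0.571
```

{"method": "servo_tool", "body": {"motion": [[[0.3, 0.49, 0.454, 0, 0, 0, 0.95], [0.3, 0.49, 0.454, 0, 0, 0, 0.95], [0.3, 0.49, 0.454, 0, 0, 0, 0.95], [0.3, 0.49, 0.454, 0, 0, 0, 0.95], [0.3, 0.49, 0.454, 0, 0, 0, 0.95]]]}}

```text
t: 10.9
eef_pos: [0.5976, -0.2635, 0.1912]
tool_rot: [[0.175, -0.985, -0.006], [-0.985, -0.175, -0.007], [0.006, 0.007, -1.0]]
ft_force: [-0.9, -1.6, -2.6]
finger_gap: 0.569
```

```bash
python3 -c "
from h import *
where(); P,R=plan(-40,60,.25);print(P); go(P,R)"
```

```text
nose(mm) [-49.7 -33.5  79.4] yaw 18.95 tilt -0.007 roll -0.34 F bay [-0.62 -1.75 -2.56] M [-0.12 -0.   -0.04] t 10.9 gap 0.569
[ 0.60330817 -0.25168758  0.1871261 ]
shift [-0.0354 -0.0258  0.0131] turn [0.485  0.0657 0.6303] | t 10.9 pos [ 0.5976 -0.2635  0.1912] F [-0.88 -1.63 -2.56] gap 0.569
```

{"method": "servo_tool", "body": {"motion": [[[0.3, -0.03, -0.02, 0.0, 0.485, 0.066, 0.63], [0.3, -0.03, -0.02, 0.0, 0.485, 0.066, 0.63], [0.3, -0.03, -0.02, 0, 0.485, 0.066, 0.63], [0.3, -0.03, -0.02, 0, 0.485, 0.066, 0.63], [0.3, -0.03, -0.02, 0, 0.485, 0.066, 0.63], [0.3, -0.03, -0.02, 0, 0.485, 0.066, 0.63]]]}}

```text
t: 11.5
eef_pos: [0.607, -0.2417, 0.1931]
tool_rot: [[-0.139, -0.958, 0.249], [-0.99, 0.136, -0.027], [-0.008, -0.251, -0.968]]
ft_force: [0.2, 0.3, -1.7]
finger_gap: 0.57
```

```bash
python3 -c "
from h import *
where()
for n in ['scene','top']:
    p=shot(n); np.savez('/tmp/%s7.npz'%n,**{k:np.array(v) for k,v in p.items()})
    c=p['img'][180:280,250:430] if n=='top' else p['img'][140:300,200:460]
    cv2.imwrite('pics/%s7.png'%n,cv2.resize(c[:,:,::-1],None,fx=3,fy=3,interpolation=2))
where(); P,R=plan(-40,60,.25);print(P); go(P,R)"
```

```text
nose(mm) [-37.7   9.9  65.8] yaw 0.82 tilt 0.253 roll 0.45 F bay [ 0.14  0.31 -1.67] M [ 0.06  0.39 -0.03] t 11.5 gap 0.57
nose(mm) [-37.5   9.7  66. ] yaw 0.78 tilt 0.254 roll 0.45 F bay [-0.34 -0.34 -1.44] M [0.06 0.35 0.02] t 11.6 gap 0.569
[ 0.60330817 -0.25168758  0.1871261 ]
shift [0.0341 0.0133 0.0177] turn [-0.0076  0.0214  0.0252] | t 11.6 pos [ 0.6072 -0.2419  0.1933] F [-0.39 -0.28 -1.44] gap 0.569
```

View pics/scene7.png

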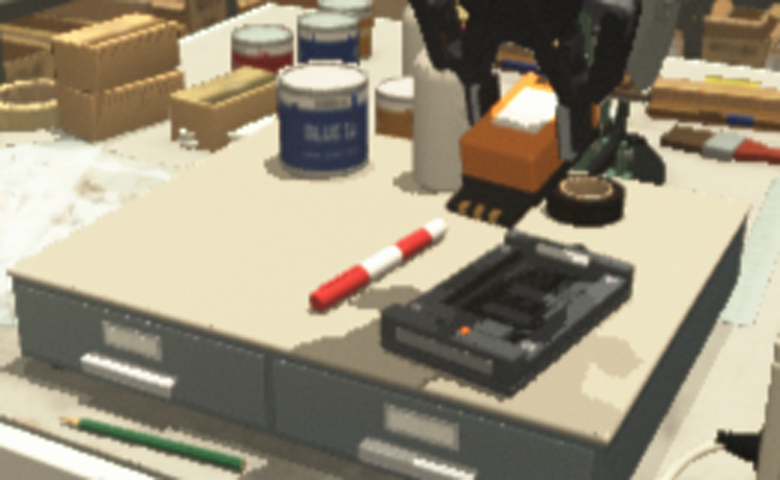

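View pics/top7.png

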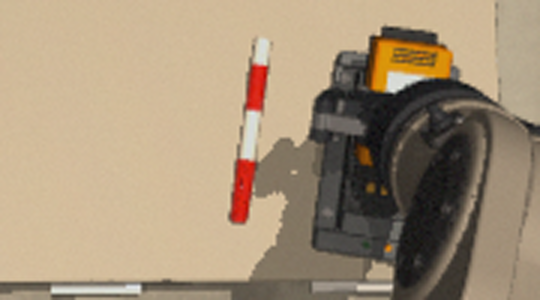

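```bash
cat > ov.py <<'E'
from h import *
def proj(p,X):
    K=np.array(p['mtx']); c=np.asarray(X)@np.array(p['R']).T+np.array(p['t']); return c[:,:2]/c[:,2:]*[K[0,0],K[1,1]]+[K[0,2],K[1,2]]
def box(a,b): return [[(x,y,z) for x,y in((a[0],a[1]),(b[0],a[1]),(b[0],b[1]),(a[0],b[1]))] for z in (a[2],b[2])]
PK=box((-38,-25,0),(45,25,36))+box((-61,-22,0),(-38,22,7))+box((45,-18,0),(52,18,9))
CH=box((-84,-45,-8),(64,45,-8))[:1]+box((-84,-45,17.6),(-68,45,17.6))[:1]+box((52,-45,16),(64,45,16))[:1]+box((-52.5,-27,9),(52,27,9))[:1]+box((-68,-27,17.6),(-52.5,27,17.6))[:1]
def pose_pack(s):
    Rp=np.array(s['tool_rot'])@B.T; return Rp, s['eef_pos']-Rp@PT/1000
def overlay(p,s,fn,roi,f=4):
    u0,u1,v0,v1=roi; im=cv2.resize(np.ascontiguousarray(p['img'][v0:v1,u0:u1,::-1]),None,fx=f,fy=f,interpolation=2)
    def dr(loops,R,t,col):
        for l in loops:
            q=proj(p,np.array(l)@R.T/1000+t); q=(((q-[u0,v0])+.5)*f*16).astype(int)
            cv2.polylines(im,[q.reshape(-1,1,2)],True,col,1,cv2.LINE_AA,4)
    if s is not None: dr(PK,*pose_pack(s),(255,255,0))
    dr(CH,Ro.from_euler('z',YAW,degrees=True).as_matrix(),BAY,(0,255,0))
    cv2.imwrite('pics/'+fn,im)
E
python3 - <<'E'
from ov import *
s=ctrl.state()
overlay(np.load('/tmp/scene7.npz'),s,'ov7s.png',(315,435,150,270),5)
overlay(np.load('/tmp/top7.npz'),s,'ov7t.png',(340,420,180,280),5)
E
```

```text
(no output)
```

View pics/ov7s.png

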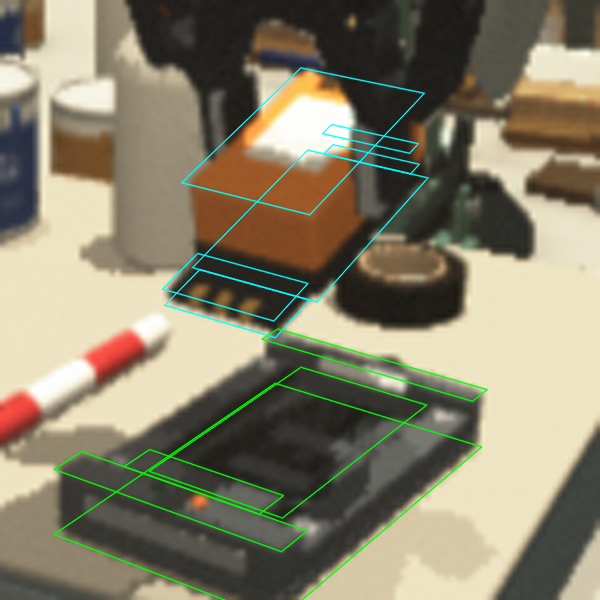

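View pics/ov7t.png

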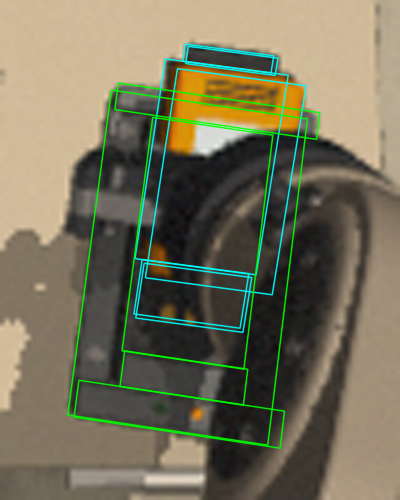

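```bash
python3 -c "
from h import *
where(); P,R=plan(-44,30,.25);print(P); go(P,R)"
```

```text
nose(mm) [-37.5   9.7  66. ] yaw 0.78 tilt 0.254 roll 0.45 F bay [-0.34 -0.34 -1.44] M [0.06 0.35 0.02] t 11.6 gap 0.569
[ 0.59935633 -0.25106874  0.1571261 ]
shift [0.0347 0.0513 0.1111] turn [-0.0076  0.0214  0.0252] | t 11.6 pos [ 0.6072 -0.2419  0.1933] F [-0.39 -0.28 -1.44] gap 0.569
```

{"method": "servo_tool", "body": {"motion": [[[0.3, 0.035, 0.03, 0.03, -0.008, 0.021, 0.025], [0.3, 0.035, 0.051, 0.08, -0.008, 0.021, 0.025], [0.3, 0.035, 0.051, 0.111, -0.008, 0.021, 0.025], [0.3, 0.035, 0.051, 0.111, -0.008, 0.021, 0.025], [0.3, 0.035, 0.051, 0.111, -0.008, 0.021, 0.025], [0.3, 0.035, 0.051, 0.111, -0.008, 0.021, 0.025]]]}}

```text
t: 12.2
eef_pos: [0.5993, -0.2515, 0.1581]
tool_rot: [[-0.156, -0.957, 0.246], [-0.988, 0.151, -0.039], [0.0, -0.249, -0.968]]
ft_force: [-1.7, 0.8, -2.3]
finger_gap: 0.574
```

```bash
python3 -c "
from ov import *
where(); P,R=plan(-46,3,.25);print(P); go(P,R)
p=shot('scene');s=ctrl.state();overlay(p,s,'ov8s.png',(315,435,150,270),5)
p=shot('top');s=ctrl.state();overlay(p,s,'ov8t.png',(340,420,180,280),5)
where();go(P,R)
"
```

```text
nose(mm) [-43.9  -0.4  30.9] yaw -0.06 tilt 0.252 roll -0.01 F bay [-1.76  0.53 -2.33] M [0.1  0.42 0.  ] t 12.2 gap 0.574
[ 0.59738041 -0.25075932  0.1301261 ]
shift [-0.0014  0.0299  0.0887] turn [-0.0033 -0.0007 -0.0019] | t 12.2 pos [ 0.5993 -0.2515  0.1581] F [-1.65  0.8  -2.33] gap 0.574
nose(mm) [-44.   -0.3  31. ] yaw -0.06 tilt 0.252 roll -0.00 F bay [ 0.16 -0.19 -3.5 ] M [ 0.08  0.38 -0.03] t 12.3 gap 0.571
shift [-0.0012  0.0297  0.0892] turn [-0.0034 -0.0007 -0.0019] | t 12.3 pos [ 0.5993 -0.2514  0.1583] F [ 0.13 -0.21 -3.5 ] gap 0.571
```

View pics/ov8s.png

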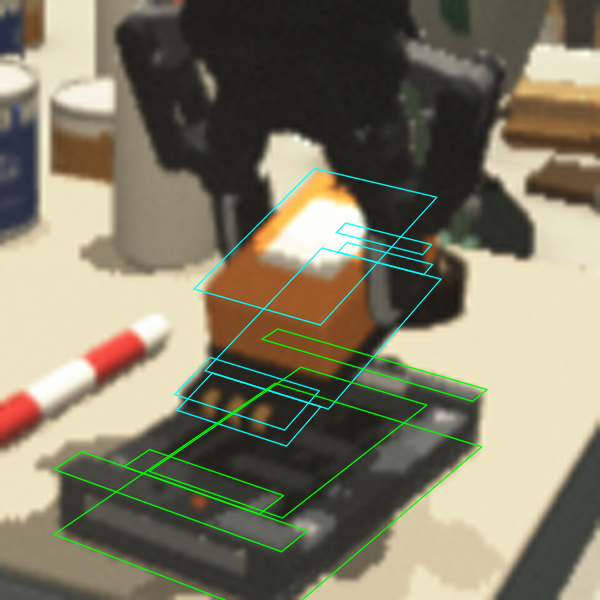

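View pics/ov8t.png

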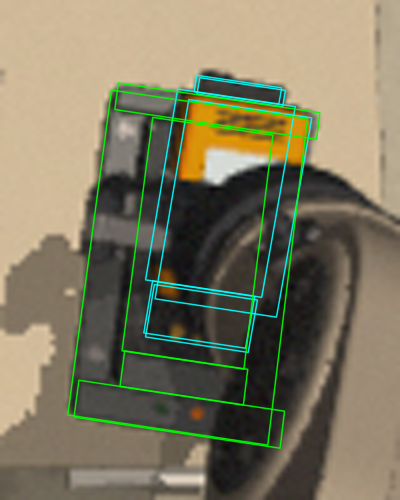

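{"method": "servo_tool", "body": {"motion": [[[0.3, -0.001, 0.008, 0.025, -0.003, 0, -0.002], [0.3, -0.001, 0.017, 0.05, -0.003, 0, -0.002], [0.3, -0.001, 0.025, 0.075, -0.003, 0, -0.002], [0.3, -0.001, 0.03, 0.089, -0.003, 0, -0.002], [0.3, -0.001, 0.03, 0.089, -0.003, 0, -0.002], [0.3, -0.001, 0.03, 0.089, -0.003, 0, -0.002]]]}}

```text
t: 12.9
eef_pos: [0.5966, -0.2507, 0.1291]
tool_rot: [[-0.155, -0.958, 0.243], [-0.988, 0.15, -0.038], [0.0, -0.246, -0.969]]
ft_force: [0.0, 0.5, -2.5]
finger_gap: 0.571
```

```bash
python3 -c "
from ov import *
where(); P,R=plan(-57,1.5,.24);print(P); go(P,R)
"
```

```text
nose(mm) [-46.8  -0.    2.1] yaw -0.01 tilt 0.249 roll -0.00 F bay [-0.05  0.48 -2.46] M [0.09 0.34 0.03] t 12.9 gap 0.571
[ 0.58694609 -0.24912534  0.12807604]
shift [-0.0001  0.0326 -0.0046] turn [-0.0165 -0.0001 -0.0004] | t 12.9 pos [ 0.5966 -0.2507  0.1291] F [ 0.03  0.48 -2.46] gap 0.571
```

{"method": "servo_tool", "body": {"motion": [[[0.3, 0, 0.011, -0.0015, -0.005, 0, 0], [0.3, 0, 0.022, -0.003, -0.01, 0, 0], [0.3, 0, 0.0326, -0.0046, -0.0165, 0, 0], [0.3, 0, 0.0326, -0.0046, -0.0165, 0, 0], [0.3, 0, 0.0326, -0.0046, -0.0165, 0, 0]]]}}

```text
t: 13.4
eef_pos: [0.5869, -0.2492, 0.1284]
tool_rot: [[-0.155, -0.96, 0.235], [-0.988, 0.15, -0.037], [0.0, -0.238, -0.971]]
ft_force: [0.6, -0.6, -2.6]
finger_gap: 0.575
```

```bash
python3 -c "
from ov import *
where(); P,R=plan(-62,1.2,.22);print(P); go(P,R)
p=shot('scene');s=ctrl.state();overlay(p,None,'ov9s.png',(315,435,150,270),5)
"
```

```text
nose(mm) [-57.   -0.1   1.8] yaw -0.01 tilt 0.240 roll -0.01 F bay [ 0.7  -0.52 -2.63] M [0.04 0.39 0.03] t 13.4 gap 0.575
[ 0.58285635 -0.24848491  0.1266629 ]
shift [-0.0002  0.0148  0.0024] turn [-0.0391 -0.0004 -0.0004] | t 13.4 pos [ 0.5869 -0.2492  0.1284] F [ 0.61 -0.62 -2.63] gap 0.575
```

View pics/ov9s.png

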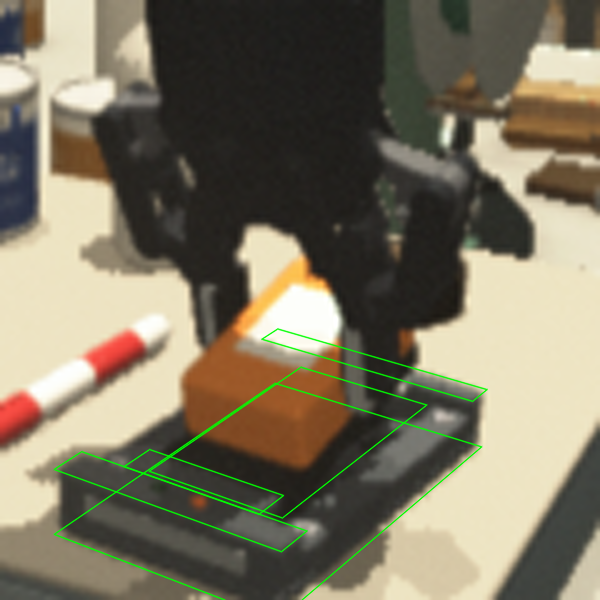

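{"method": "servo_tool", "body": {"motion": [[[0.3, 0, 0.005, 0.0008, -0.013, 0, 0], [0.3, 0, 0.01, 0.0016, -0.026, 0, 0], [0.3, 0, 0.0148, 0.0024, -0.039, 0, 0], [0.3, 0, 0.0148, 0.0024, -0.039, 0, 0]]]}}

```text
t: 13.85
eef_pos: [0.5846, -0.2488, 0.1274]
tool_rot: [[-0.155, -0.963, 0.219], [-0.988, 0.151, -0.035], [0.001, -0.221, -0.975]]
ft_force: [4.3, -1.0, -2.2]
finger_gap: 0.571
```

```bash
python3 -c "
from ov import *
where(); P,R=plan(-65,1,.2);print(P); go(P,R)
"
```

```text
nose(mm) [-60.1  -0.1   1.8] yaw 0.01 tilt 0.223 roll -0.03 F bay [ 4.38 -0.37 -2.16] M [-0.16 -0.76 -0.  ] t 13.85 gap 0.571
[ 0.58072036 -0.24815042  0.12533278]
shift [-0.0001  0.0143  0.0039] turn [-0.0444 -0.0011  0.0003] | t 13.85 pos [ 0.5846 -0.2488  0.1274] F [ 4.27 -1.04 -2.16] gap 0.571
```

{"method": "servo_tool", "body": {"motion": [[[0.3, 0, 0.005, 0.001, -0.015, 0, 0], [0.3, 0, 0.01, 0.003, -0.03, 0, 0], [0.3, 0, 0.0143, 0.0039, -0.044, 0, 0], [0.3, 0, 0.0143, 0.0039, -0.044, 0, 0], [0.3, 0, 0.0143, 0.0039, -0.044, 0, 0]]]}}

```text
t: 14.35
eef_pos: [0.5815, -0.2483, 0.1261]
tool_rot: [[-0.155, -0.968, 0.198], [-0.988, 0.151, -0.032], [0.001, -0.201, -0.98]]
ft_force: [6.5, -0.5, 0.4]
finger_gap: 0.573
```

```bash
python3 -c "
from ov import *
where(); P,R=plan(-66,.7,.18);print(P); go(P,R)
"
```

```text
nose(mm) [-64.2  -0.    1.7] yaw 0.01 tilt 0.202 roll -0.04 F bay [6.47 0.54 0.37] M [-0.16 -1.15 -0.02] t 14.35 gap 0.573
[ 0.5805378  -0.24812183  0.12388613]
shift [0.     0.0045 0.0067] turn [-0.0423 -0.0013  0.0003] | t 14.35 pos [ 0.5815 -0.2483  0.1261] F [ 6.48 -0.46  0.37] gap 0.573
```

{"method": "servo_tool", "body": {"motion": [[[0.3, 0, 0.002, 0.002, -0.015, 0, 0], [0.3, 0, 0.004, 0.004, -0.03, 0, 0], [0.3, 0, 0.0045, 0.0055, -0.043, 0, 0], [0.3, 0, 0.0045, 0.0055, -0.043, 0, 0]]]}}

```text
t: 14.75
eef_pos: [0.5817, -0.2483, 0.1249]
tool_rot: [[-0.155, -0.972, 0.179], [-0.988, 0.152, -0.029], [0.001, -0.181, -0.983]]
ft_force: [7.7, -1.3, 0.7]
finger_gap: 0.568
```

```bash
python3 -c "
from ov import *
where(); P,R=plan(-66,.7,.11);print(P); go(P,R)
"
```

```text
nose(mm) [-64.7  -0.1   1.6] yaw 0.02 tilt 0.182 roll -0.06 F bay [ 7.84 -0.08  0.67] M [-0.14 -1.45 -0.09] t 14.75 gap 0.568
[ 0.583175   -0.24853481  0.11974933]
shift [-0.0001 -0.0017  0.0178] turn [-0.1378 -0.0019  0.0006] | t 14.75 pos [ 0.5817 -0.2483  0.1249] F [ 7.73 -1.3   0.67] gap 0.568
```

{"method": "servo_tool", "body": {"motion": [[[0.3, 0, 0, 0.004, -0.035, 0, 0], [0.3, 0, -0.001, 0.008, -0.07, 0, 0], [0.3, 0, -0.001, 0.012, -0.105, 0, 0], [0.3, 0, -0.0015, 0.016, -0.138, 0, 0], [0.3, 0, -0.0015, 0.0165, -0.138, 0, 0]]]}}

```text
t: 15.25
eef_pos: [0.5833, -0.2486, 0.1201]
tool_rot: [[-0.154, -0.982, 0.108], [-0.988, 0.153, -0.018], [0.001, -0.109, -0.994]]
ft_force: [7.3, 0.2, 3.3]
finger_gap: 0.57
```

```bash
python3 -c "
from ov import *
where(); P,R=plan(-66,.7,.11);print(P); go(P,R)
p=shot('scene');s=ctrl.state();overlay(p,None,'ov10s.png',(315,435,150,270),5)
p=shot('top');s=ctrl.state();overlay(p,s,'ov10t.png',(340,420,180,280),5)
"
```

```text
nose(mm) [-65.9  -0.1   1.1] yaw 0.03 tilt 0.110 roll -0.06 F bay [7.16 1.28 3.35] M [-0.17 -1.27  0.03] t 15.25 gap 0.57
[ 0.583175   -0.24853481  0.11974933]
shift [-0.      0.0004  0.0011] turn [ 0.0005 -0.0019  0.001 ] | t 15.25 pos [ 0.5833 -0.2486  0.1201] F [7.27 0.15 3.35] gap 0.57
```

View pics/ov10s.png

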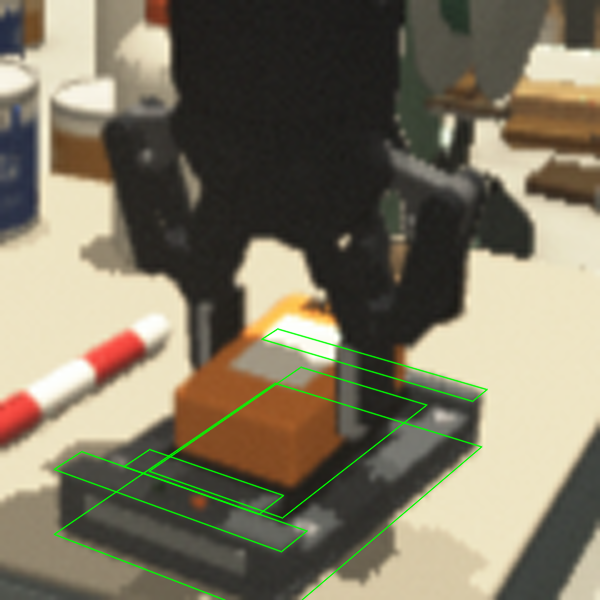

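View pics/ov10t.png

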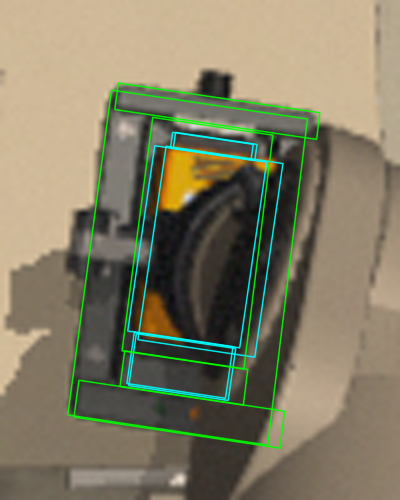

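```bash
python3 -c "
from ov import *
for th,z in((.05,.6),(0.0,.2)):
  P,R=plan(-66,z,th); go(P,R)
"
```

```text
shift [-0.0001 -0.0062  0.0146] turn [-0.114  -0.0017  0.0004] | t 15.35 pos [ 0.5829 -0.2485  0.1201] F [ 7.33 -0.79  2.8 ] gap 0.57
shift [-0.0001 -0.01    0.0269] turn [-0.2094 -0.0017  0.0004] | t 15.35 pos [ 0.5829 -0.2485  0.1201] F [ 7.33 -0.79  2.8 ] gap 0.57
```

{"method": "servo_tool", "body": {"motion": [[[0.3, 0, -0.0015, 0.004, -0.03, 0, 0], [0.3, 0, -0.003, 0.0075, -0.06, 0, 0], [0.3, 0, -0.0045, 0.011, -0.09, 0, 0], [0.3, 0, -0.006, 0.0145, -0.114, 0, 0], [0.3, 0, -0.006, 0.0145, -0.114, 0, 0]]]}}

```text
t: 15.85
eef_pos: [0.5851, -0.2489, 0.1156]
tool_rot: [[-0.154, -0.987, 0.049], [-0.988, 0.154, -0.009], [0.001, -0.05, -0.999]]
ft_force: [5.8, -0.7, 1.8]
finger_gap: 0.575
```

```bash
python3 -c "
from ov import *
where(); 
for th,z in((.02,.4),(0.0,.2)):
  P,R=plan(-66,z,th); go(P,R)
"
```

```text
nose(mm) [-66.1  -0.1   0.3] yaw 0.03 tilt 0.050 roll -0.06 F bay [5.88 0.22 1.76] M [-0.22 -1.31 -0.01] t 15.85 gap 0.575
shift [-0.0001 -0.0031  0.0061] turn [-0.0565 -0.0019  0.0008] | t 15.85 pos [ 0.5851 -0.2489  0.1156] F [ 5.85 -0.69  1.76] gap 0.575
shift [-0.0001 -0.0048  0.0111] turn [-0.0947 -0.0019  0.0008] | t 15.85 pos [ 0.5851 -0.2489  0.1156] F [ 5.85 -0.69  1.76] gap 0.575
```

{"method": "servo_tool", "body": {"motion": [[[0.3, 0, -0.0015, 0.003, -0.025, 0, 0], [0.3, 0, -0.003, 0.006, -0.05, 0, 0], [0.3, 0, -0.004, 0.009, -0.075, 0, 0], [0.3, 0, -0.0045, 0.011, -0.096, 0, 0], [0.3, 0, -0.0045, 0.011, -0.096, 0, 0]]]}}

```text
t: 16.35
eef_pos: [0.5863, -0.2491, 0.1122]
tool_rot: [[-0.155, -0.988, -0.001], [-0.988, 0.155, -0.001], [0.001, 0.001, -1.0]]
ft_force: [5.8, -0.9, 2.7]
finger_gap: 0.573
```

```bash
python3 -c "
from ov import *
where(); 
P,R=plan(-66,0,0); go(P,R)
p=shot('scene');s=ctrl.state();overlay(p,None,'ov11s.png',(315,435,150,270),5)
p=shot('top');s=ctrl.state();overlay(p,s,'ov11t.png',(340,420,180,280),5)
"
```

```text
nose(mm) [-66.4  -0.1   0.1] yaw 0.01 tilt -0.001 roll -0.05 F bay [ 5.88 -0.    2.66] M [-0.12 -1.47 -0.  ] t 16.35 gap 0.573
shift [-0.0001 -0.0014  0.0001] turn [ 0.0021 -0.0015  0.0004] | t 16.35 pos [ 0.5863 -0.2491  0.1122] F [ 5.8  -0.91  2.66] gap 0.573
```

View pics/ov11s.png

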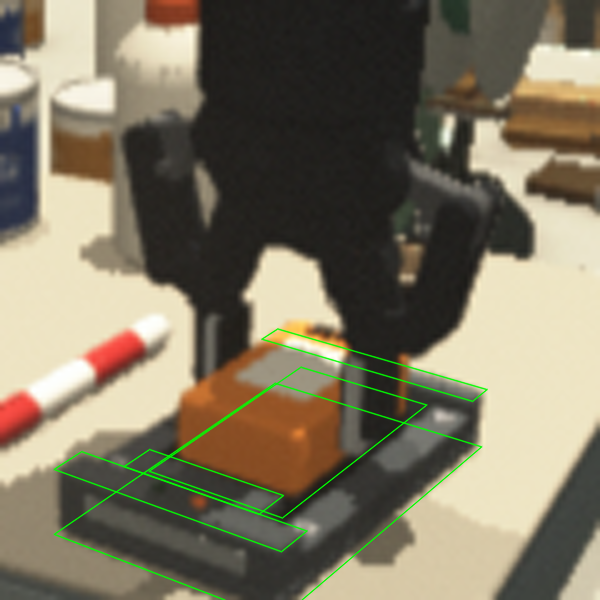

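View pics/ov11t.png

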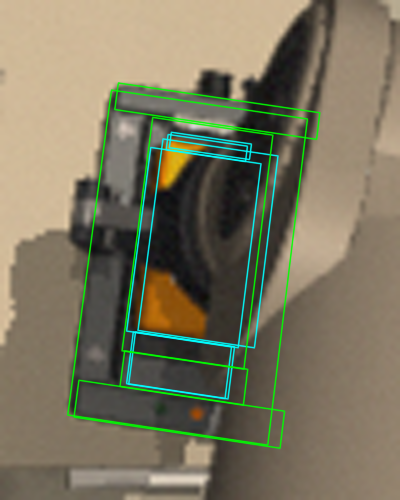

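{"method": "servo_tool", "body": {"motion": [[[0.3, 0, -0.004, 0, 0, 0, 0], [0.3, 0, -0.008, 0, 0, 0, 0], [0.3, 0, -0.012, 0, 0, 0, 0], [0.3, 0, -0.012, 0, 0, 0, 0], [0.3, 0, -0.012, 0, 0, 0, 0]]]}}

```text
t: 16.95
eef_pos: [0.5882, -0.2494, 0.1122]
tool_rot: [[-0.155, -0.988, -0.004], [-0.988, 0.155, 0.0], [0.0, 0.004, -1.0]]
ft_force: [3.9, 0.6, 6.0]
finger_gap: 0.572
```

```bash
python3 -c "
from ov import *
where()"
```

```text
nose(mm) [-64.7  -0.    0.3] yaw -0.02 tilt -0.004 roll -0.02 F bay [3.76 1.15 6.  ] M [ 0.01 -0.99 -0.01] t 16.95 gap 0.572
```

{"method": "servo_tool", "body": {"motion": [[[0.3, 0, -0.002, -0.002, 0.004, 0, 0], [0.3, 0, -0.004, -0.003, 0.006, 0, 0], [0.3, 0, -0.006, -0.003, 0.006, 0, 0], [0.3, 0, -0.006, -0.003, 0.006, 0, 0], [0.3, 0, -0.006, -0.003, 0.006, 0, 0]]]}}

```text
t: 17.45
eef_pos: [0.5886, -0.2495, 0.1122]
tool_rot: [[-0.155, -0.988, -0.004], [-0.988, 0.155, 0.001], [0.0, 0.004, -1.0]]
ft_force: [2.3, 0.8, 7.1]
finger_gap: 0.572
```

```bash
python3 -c "
from ov import *
where()"
```

```text
nose(mm) [-64.2  -0.1   0.3] yaw -0.03 tilt -0.004 roll -0.01 F bay [2.17 1.14 7.12] M [ 0.02 -0.7   0.01] t 17.45 gap 0.572
```

```bash
python3 - <<'E'
from ov import *
np.set_printoptions(precision=2,suppress=True,linewidth=150)
Rb=Ro.from_euler('z',YAW,degrees=True).as_matrix()
for n,roi in (('top',(340,420,180,280)),('scene',(315,435,150,270))):
    p=shot(n); overlay(p,ctrl.state(),'ov12%s.png'%n[0],roi,5)
    C=cloud(p); L=(C-BAY)@Rb*1000; img=p['img'].astype(int)
    m=(abs(L[:,:,0])<60)&(abs(L[:,:,1])<30)&(L[:,:,2]>30)&(L[:,:,2]<42)&(img[:,:,0]>120)&(img.max(2)-img.min(2)>-1)
    q=L[m]; A=np.c_[q[:,:2],np.ones(len(q))]
    for _ in range(4):
        c=np.linalg.lstsq(A,q[:,2],rcond=None)[0]; r=q[:,2]-A@c; k=abs(r)<2; A,q=A[k],q[k]
    print(n,len(q),'slope x,y (rad)',c, 'x range',q[:,0].min(),q[:,0].max(), 'std',r.std())
    # deck slope reference
    m=(abs(abs(L[:,:,1])-37)<4)&(abs(L[:,:,0])<45)&(abs(L[:,:,2]-9)<4)
    q=L[m];A=np.c_[q[:,:2],np.ones(len(q))]; print('deck',len(q),np.linalg.lstsq(A,q[:,2],rcond=None)[0])
E
```

```text
top 114 slope x,y (rad) [-0.01  0.02 36.35] x range -39.05453311768223 41.01067583008371 std 0.9446036862377538
deck 101 [-0.   -0.    9.89]
scene 448 slope x,y (rad) [ 0.01  0.   36.21] x range -41.6144041118867 40.16523769338697 std 0.6315054597312533
deck 149 [0.   0.   9.36]
```

View pics/ov12t.png

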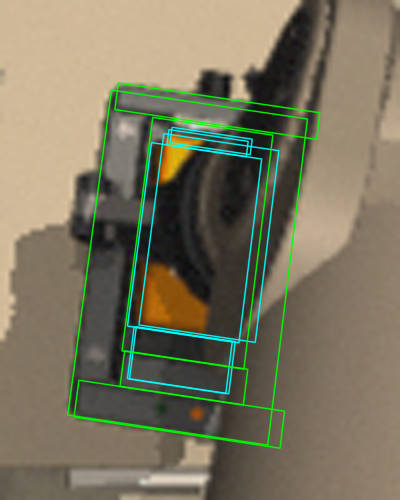

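View pics/ov12s.png

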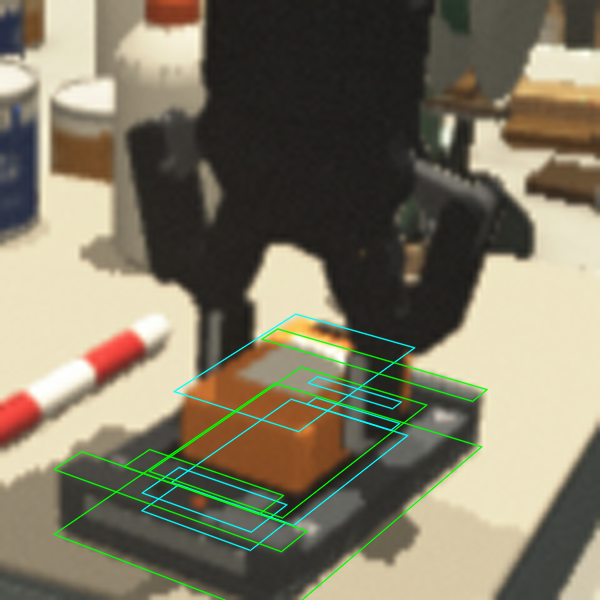

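{"method": "servo_tool", "body": {"motion": [[[0.3, 0, 0, -0.003, 0, 0, 0], [0.3, 0, 0, -0.006, 0, 0, 0], [0.3, 0, 0, -0.006, 0, 0, 0], [0.3, 0, 0, -0.006, 0, 0, 0]]]}}

```text
t: 17.95
eef_pos: [0.5885, -0.2494, 0.1122]
tool_rot: [[-0.155, -0.988, -0.005], [-0.988, 0.155, 0.001], [0.0, 0.005, -1.0]]
ft_force: [6.0, -1.3, -1.2]
finger_gap: 0.576
```

```bash
python3 -c "
from ov import *
where()"
```

```text
nose(mm) [-64.4  -0.    0.3] yaw -0.00 tilt -0.005 roll -0.01 F bay [ 6.15 -0.33 -1.16] M [-0.31 -1.29 -0.02] t 17.95 gap 0.576
```

{"method": "servo_tool", "body": {"motion": [[[0.3, 0, -0.004, 0, 0, 0, 0], [0.3, 0, -0.008, 0, 0, 0, 0], [0.3, 0, -0.01, 0, 0, 0, 0], [0.3, 0, -0.01, 0, 0, 0, 0], [0.3, 0, -0.01, 0, 0, 0, 0]]]}}

```text
t: 18.45
eef_pos: [0.5909, -0.2498, 0.1123]
tool_rot: [[-0.155, -0.988, -0.006], [-0.988, 0.155, 0.001], [0.0, 0.006, -1.0]]
ft_force: [4.8, -1.6, -4.4]
finger_gap: 0.566
```

```bash
python3 -c "
from ov import *
where()"
```

```text
nose(mm) [-61.9  -0.1   0.5] yaw -0.01 tilt -0.006 roll -0.00 F bay [ 5.   -0.84 -4.36] M [-0.33 -1.3  -0.05] t 18.45 gap 0.566
```

{"method": "servo_tool", "body": {"motion": [[[0.3, 0, -0.001, 0.002, 0, 0, 0], [0.3, 0, -0.001, 0.002, 0, 0, 0], [0.75, 0, -0.001, 0.002, 0, 0, 0], [0.75, 0, -0.001, 0.002, 0, 0, 0], [0.75, 0, -0.001, 0.002, 0, 0, 0], [0.75, 0, -0.001, 0.002, 0, 0, 0]]]}}

```text
t: 19.05
eef_pos: [0.5908, -0.2498, 0.1123]
tool_rot: [[-0.155, -0.988, -0.006], [-0.988, 0.155, 0.001], [-0.0, 0.006, -1.0]]
ft_force: [0.4, -0.5, 0.5]
finger_gap: 0.75
```

{"method": "servo_tool", "body": {"motion": [[[0.8, 0, 0, -0.04, 0, 0, 0], [0.8, 0, 0, -0.1, 0, 0, 0], [0.8, 0, 0, -0.2, 0, 0, 0], [0.8, 0, 0, -0.33, 0, 0, 0], [0.8, 0, 0, -0.45, 0, 0, 0], [0.8, 0, 0, -0.45, 0, 0, 0]]]}}

```text
t: 19.65
eef_pos: [0.5953, -0.2513, 0.255]
tool_rot: [[-0.155, -0.988, 0.007], [-0.988, 0.155, -0.003], [0.002, -0.007, -1.0]]
ft_force: [-0.3, -1.2, 0.7]
finger_gap: 0.8
```

```bash
python3 -c "
from ov import *
where(); print(ctrl.state()['eef_pos'])
p=shot('scene');overlay(p,None,'ov13s.png',(315,435,150,270),5)"
```

```text
nose(mm) [-57.   -0.9 142.3] yaw -0.03 tilt 0.007 roll -0.14 F bay [-0.12 -1.27  0.72] M [ 0.01 -0.02  0.01] t 19.65 gap 0.8
[ 0.59531375 -0.25132631  0.25499008]
```

View pics/ov13s.png

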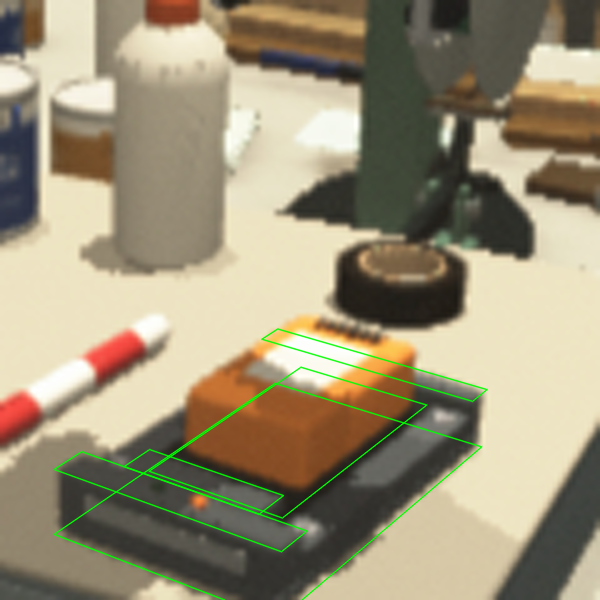

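{"method": "servo_tool", "body": {"motion": [[[0.8, 0.2, 0.15, -0.05, 0, 0, 0], [0.8, 0.4, 0.3, -0.05, 0, 0, 0], [0.8, 0.55, 0.45, -0.05, 0, 0, 0], [0.8, 0.7, 0.6, -0.05, 0, 0, 0], [0.8, 0.85, 0.6, -0.05, 0, 0, 0], [0.8, 0.95, 0.6, -0.05, 0, 0, 0], [0.8, 0.95, 0.6, -0.05, 0, 0, 0]]]}}

```text
t: 20.4
eef_pos: [0.3675, -0.5053, 0.2628]
tool_rot: [[-0.157, -0.988, -0.006], [-0.988, 0.157, 0.001], [-0.0, 0.007, -1.0]]
ft_force: [0.5, -0.1, -0.2]
finger_gap: 0.798
```

```bash
python3 - <<'E'
from fit import *; from ov import overlay
np.set_printoptions(precision=4,suppress=True,linewidth=150)
p=shot('top','t14full.png'); overlay(p,None,'ov14t.png',(340,420,180,280),5); C=cloud(p)
def comb(x,y):
    z=charger_h(x,y); return z
pts=C.reshape(-1,3); s=(np.hypot(pts[:,0]-.588,pts[:,1]+.25)<.115)&(pts[:,2]>.06)&(pts[:,2]<.14); P=pts[s]
def loc(v):
    c,sn=np.cos(np.radians(v[2])),np.sin(np.radians(v[2])); dx=(P[:,0]-v[0])*1e3;dy=(P[:,1]-v[1])*1e3; return c*dx+sn*dy,-sn*dx+c*dy
def cost(v):
    x,y=loc(v); h=charger_h(x,y); px=x-v[4]; k=(px>-38)&(px<45)&(abs(y-v[5])<25); h=np.where(k,44,h)
    k2=(px>=45)&(px<52)&(abs(y-v[5])<18)&(x<48.5); h=np.where(k2,17,h)
    return np.minimum(abs((P[:,2]-ZT)*1e3-h-v[3]),8).mean()
R=DE(cost,[(.578,.6),(-.26,-.24),(-13,-4),(-2,2),(-12,8),(-6,6)],seed=1,tol=1e-7,popsize=20,maxiter=300); print('charger x y yaw dz, pack dx dy (mm)',R.x,R.fun)
Rb=Ro.from_euler('z',YAW,degrees=True).as_matrix(); L=(C-BAY)@Rb*1000
m=(L[:,:,0]>-33)&(L[:,:,0]<40)&(abs(L[:,:,1])<21)&(L[:,:,2]>25); q=L[m]; A=np.c_[q[:,:2],np.ones(len(q))]; print('top plane',np.linalg.lstsq(A,q[:,2],rcond=None)[0],len(q))
for o in ['ink_tin','glue','tape','marker','pack']: print(o,[(round(f['conf'],2),w(p,f['location'])) for f in ctrl.find_in(o,p)[:1]])
where()
E
```

```text
charger x y yaw dz, pack dx dy (mm) [ 0.5884 -0.2492 -8.91    0.948   0.1127 -1.2588] 1.7951509360494213
top plane [ 0.0031 -0.0082 37.3666] 671
ink_tin [(0.81, array([ 0.7487, -0.018 ,  0.1442]))]
glue [(0.89, array([ 0.757 , -0.1137,  0.1787]))]
tape [(0.57, array([ 0.7553, -0.2333,  0.0946]))]
marker [(0.84, array([ 0.5962, -0.1487,  0.0892]))]
pack [(0.73, array([ 0.5918, -0.2451,  0.1238]))]
nose(mm) [-239.9 -283.3  150.7] yaw 0.10 tilt -0.005 roll 0.12 F bay [ 0.85  0.66 -0.45] M [-0.   -0.02  0.  ] t 20.7 gap 0.798
```

View pics/t14full.png

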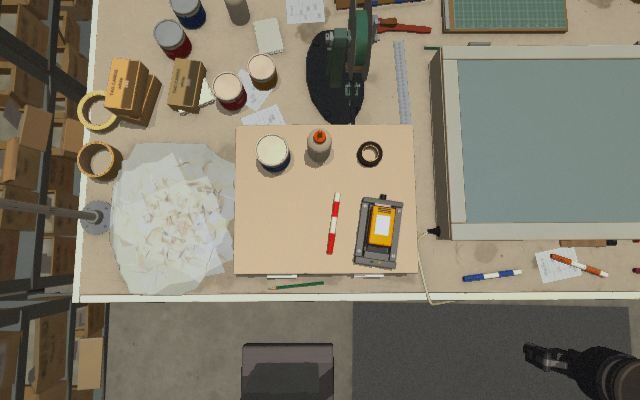

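View pics/ov14t.png

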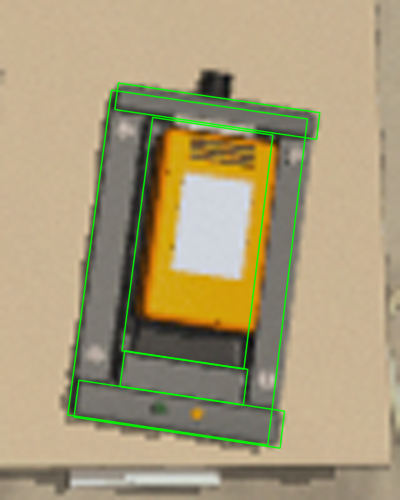

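```bash
python3 -c "
from h import *
print(ctrl.hand_in()); print(ctrl.state()['t'])"
```

```text
the job is handed in; nothing more can be done
None
the job is handed in; nothing more can be done
```

The battery pack is on charge: it sits flat under the keeper, and I handed the job in at about 20.7 s of the 64 s allowed.

- **Marker:** I lifted it off the charger and laid it flat on the unit between charger and pack. It is clear of the charger by a few centimetres, and was clear of the pack where that stood then.
- **Insertion:** I hooked the pack's tongue under the hood at about 0.25 rad of tilt and pushed it about 5 mm past its seat. Then I swung the rear down past the keeper.
- **Forces:** The highest wrist-force readings were about 8 N, taken at the end of each move.
- **Seating:** At first the pack would not slide back, because my downward pressure on it caused friction. Once I eased that pressure it slid back under the keeper, and I released it.

**Last checks:**
- A fit to the top camera's depth image puts the pack 0.1 mm from its seated position along the bay. It is 1.3 mm off to one side, within the 2 mm side clearance.
- The pack's top slopes by about 0.003 rad lengthwise, and its height is right within about 0.5 mm.
- The tin, glue and tape were found where they stood at the start, within the finder's accuracy of about 4 mm, and the gripper was well clear.
- The scene camera's overlays sat about 2 to 3 mm off the robot frame. The shift was the same for charger and pack, so I relied on the top camera and the contact forces.
- I could not see the ledge under the keeper directly; I infer the lock from the pack's position and flatness.

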